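# Lock out the catch tray of a rework station and sweep the salvaged parts into it

### The job

Clear the salvaged parts off the electronics rework station: hook the pull hook into the finger hole of the catch tray, pull the tray fully out with it, stand the hook back on the bench, then lock the tray by turning each of its two lock knobs clockwise until it bites (resistance rises sharply) and then just an eighth of a turn further. Then take the wooden push block and sweep every loose part off the deck into the tray, and stand the block upright on the bench again. Do not touch the tray or the parts with the gripper's fingers, and leave the other things on the bench alone.

Things in the scene. Friction and masses are not known exactly. Their poses are not given: they have to be found in the camera images.
- tray (a joint): how far the catch tray is pulled out, m: 0 shut, 0.18 fully out at its stop. Slides level along the station's -y, friction about 2.5 N, stays where left. Steel tray 225 mm wide, 260 mm long; rim 50 mm above the bench (below the deck), inner floor 8 mm above the bench; only the pulled-out part is open to the sky.
- tray_hole (a point): centre of the 30 x 30 mm finger hole, at the top face (45 mm above the bench) of the level lip, 8 mm thick, 75 mm wide, standing 50 mm out from the tray's front wall; the hole goes right through. Axes as the station's: the tray pulls out along -y. Moves with the tray.
- deck (a point): centre of the top (60 mm above the bench) of the raised plywood deck of the fixed rework station, 320 mm long (y -160 to +160 mm). Wooden rails 25 mm high, 21 mm wide along both sides, 210 mm apart inside (x -105, +105). The end y = -160 is open: things pushed over it fall into the pulled-out tray. At y = +160 begins the lock housing.
- housing (a point): centre of the top (80 mm above the bench) of the grey lock housing that closes the rear end of the deck, 252 mm (x) by 90 mm (y); the two lock knobs stand on it, 65 mm either side (x) of this point. Axes as the station's.
- grip_near (a point): lock knob on the housing nearer the robot, black: on its upright axis, 116 mm above the bench. Bar grip 60 mm long (point x), 16 mm thick (y), from 97 to 131 mm above the bench, on a 50 mm disc. Clockwise from above tightens. At first slack, turning lightly (0.03 N m) for 1.2 to 2.4 rad until it bites; then needs about 0.25 N m and drags the ring below along. Stays where left.
- ring_near (a joint): turn of the steel ring (60 mm wide, with a pointer tab) under the near lock knob, rad, clockwise from above: stays at 0 while the knob is slack; once the knob has bitten it turns with the knob, so it shows how far the knob was turned past biting. It does not come back when the knob is let go or backed off.
- hook_grip (a point): pull hook: centre of its wooden bar (134 mm along x, 22 x 22 mm), 41 mm above its foot. z up, x to the hook end. At x = +58 mm a 12 mm steel pin points down, its end 41 mm below this point (30 below the bar); at x = -58 mm a cross foot, 80 mm wide (y), 12 thick, reaches equally low, so that it stands upright on pin and foot. 0.15 kg.
- pusher_grip (a point): wooden push block, loose, standing on the bench: middle of its grip, 65 mm above its underside. The block is 175 mm long (x), 50 mm thick (y), 36 mm high; the grip on top is 70 mm long (x), 24 mm thick (y), from 36 to 90 mm above the underside. z up. 0.3 kg.
- grip_far (a point): the other lock knob, alike but farther from the robot (at station x = +65 mm); same shape, axes and behaviour as the near one, with its own amount of slack.
- ring_far (a joint): turn of the ring under the far lock knob, rad; as for the near one.
- sink1_mid (a point): salvaged part lying loose on the deck at the start (may be absent): bare aluminium heat sink, 62 x 36 x 32 mm, fins along its length, about 0.1 kg; this point is its centre, x along its length.
- trafo1_mid (a point): salvaged part lying loose on the deck at the start (may be absent): small transformer, dark laminated core with copper winding, 60 x 40 x 38 mm, about 0.22 kg; this point is its centre, x along its length.
- relay1_mid (a point): salvaged part lying loose on the deck at the start (may be absent): grey plastic relay block, 60 x 34 x 34 mm, about 0.07 kg; this point is its centre, x along its length.
- sink2_mid (a point): salvaged part lying loose on the deck at the start (may be absent): bare aluminium heat sink, 62 x 36 x 32 mm, fins along its length, about 0.1 kg; this point is its centre, x along its length.
- trafo2_mid (a point): salvaged part lying loose on the deck at the start (may be absent): small transformer, dark laminated core with copper winding, 60 x 40 x 38 mm, about 0.22 kg; this point is its centre, x along its length.
- relay2_mid (a point): salvaged part lying loose on the deck at the start (may be absent): grey plastic relay block, 60 x 34 x 34 mm, about 0.07 kg; this point is its centre, x along its length.
- meter: bystander: black hand-held meter, 150 x 75 x 36 mm, on the bench beyond the station; origin under its centre.
- spool: bystander: metal spool standing on the bench, 60 mm wide, 56 mm high; origin under its centre.
- driver: bystander: screwdriver lying on the bench beyond the station.

How it is judged:
By the outcome, as a careful person would: the job done as asked, in the order asked, and still so for the second after the job is handed in, with the robot touching nothing.
Of sink1, trafo1, relay1, sink2, trafo2, relay2 only 3 to 5 are there at a start; the rules pass over those that are not, and their reading is None.
At some moment in a run one of sink1, trafo1, relay1, sink2, trafo2, relay2, pusher may be knocked a few centimetres aside while the robot is not near it.
It also fails if it takes over 200 s, if anything falls off the work surface, if the arm or the gripper's body presses on something with over 40 N, if the wrist force passes 120 N, or if a joint passes its speed limit or range.

### The arm

A 6-joint arm with a two-finger parallel gripper is mounted at the origin on the work surface. World frame = base frame: x ahead of the robot, y to its left, z up, the work surface at z = 0. Lengths are in m, angles in rad, forces in N, time in s.
With the tool pointing down it reaches from about 0.375 to 0.975 m from the base axis. Payload 3.8 kg.
Tool frame: the origin (TCP) lies midway between the tips of the shut fingers; the grasp point (between the pads) lies 19 mm behind it (tcp_to_grasp is the distance from the TCP to the grasp point, in m); z points along the fingers, y is the direction in which the jaws open and shut (so a half turn about z gives the same grasp; the last joint's range is limited). The gripper opens to 88 mm and grips with 3 to 60 N. Pads are 18 mm wide; open, the fingers measure 123 mm over their backs; the gripper's body (75 mm by 187 mm) begins 45 mm behind the grasp point.
Start: joints at [1.099, 0.264, 1.604, -0, 1.274, -0.037], TCP at [0.284, 0.612, 0.239] pointing down, gripper open.
Joint ranges: [-2.63, 2.63], [-0.94, 2.18], [0.31, 2.57], [-1.31, 4.45], [0, 2.66], [-2.55, 2.55]. Speed limits (rad/s): [2.57, 2.57, 3.14, 3.14, 3.14, 3.14].

### API

Orientations are given as [roll, pitch, yaw] about the fixed x, y, z axes, in that order (R = Rz(yaw) Ry(pitch) Rx(roll)).
In Python, from plant import observe, read_camera, calibration, hand_in, tcp_to_grasp gives the robot as it stands.
- The arm moves only by the tool play_rows, never from a script. Its argument "motion" is a list that holds one entry, the list of rows, each a list of 7 numbers: the turn, a rotation vector about the tool's x, y, z in rad, then the shift along the tool's x, y, z in cm, then the closure, from 0 (fully open) to 1 (shut). In form: [[[rx, ry, rz, x, y, z, grip], ...]]. A call has 1 to 8 rows; each row shifts and turns the pose as measured when the row begins, along the tool's axes as they then stand; what a row does not reach is not made up. A row lasts 1/12 s, in which the tool goes at most 41.7 mm and 7.16 degrees, less where a joint would pass 70% of its speed; a pose out of reach is approached as far as the arm can. A call with a gripper value outside its range is refused whole. The fingers move at their own pace and stop on an object; "grip_force" is the grip in N (left out, the last holds). Time passes only in rows, so rows that do not move let the fingers close. It gives the time, the measured TCP pose, the force and the opening at its end, in the units of the state.
- observe(): the state, without advancing time (a new reading comes with each control period).
- read_camera(name): name is "scene" or "top" or "wrist"; returns (picture, depth): 420x560x3 uint8, blue, green, red; 420x560 float32, m along the optical axis (not along the pixel's ray), 0 where there is no reading.
- calibration(name): a dict with "fx", "fy", "cx", "cy" (pixels), "origin" and "rotation" of the camera in the world; the wrist camera has in their place "mount" (4x4, takes a point from camera to tool coordinates, whose origin is the TCP and whose axes are the flange's). Camera axes: x right, y down, z forward; pixel columns grow to the right and rows downward; lengths in m; the calibration is good to about 2 mm. The wrist camera is an equidistant fisheye: a pixel r from the principal point sees the ray r / f radians off the axis. A picture is of the moment at which its call begins: read the wrist's pose just before it. calibration takes no time and is no camera call.
- hand_in(): hands the job in, once; it reports no verdict.
The state is a dict: "clock": time; "joints": joint angles; "qvel": joint speeds; "joint_efforts": joint torques, N m; "position": TCP position; "orientation": TCP orientation; "force": force on the tool from outside, world axes, zero at the start; "torque": the same for the moment, N m; "gripper_width": opening from 0.0 (shut) to 1.0 (fully open).
Only numpy, scipy, OpenCV 4.12 (cv2) and the standard library are available. Lean on these libraries where they do the work, as an engineer would, in place of code of your own. Each camera call takes 0.05 s, during which the arm holds its last target.

## Working session

There is one attempt and no reset: what is moved stays moved. The work goes in short steps, Python scripts to look and compute and a tool call to move; the robot and the scene stay as the last step left them, time stands still between calls to the robot, and variables do not carry over. Pictures are saved under pics/ and viewed, and the job is handed in when it is done.

Besides the shell and the picture viewer there is one more tool, called as a command line: name --argument value ..., lists and objects as JSON in quotes. play_rows: Moves the arm, as the interface text tells. Its arguments: {"type":"object","properties":{"motion":{"type":"array"},"grip_force":{"type":"number"}},"required":["motion"]}

```bash
ls; mkdir -p pics
python3 - <<'E'
from plant import *
import cv2, numpy as np
s=observe(); print(s)
print(tcp_to_grasp)
for n in("scene","top","wrist"):
    c=calibration(n); print(n,c)
    p,d=read_camera(n); cv2.imwrite(f"pics/{n}0.png",p); np.save(f"pics/{n}0.npy",d)
E
```

```text
pics
{'clock': 0.0, 'joints': array([ 1.09910478e+00,  2.64744746e-01,  1.60537633e+00, -5.22450689e-06,
        1.27367820e+00, -3.68932940e-02]), 'qvel': array([-0.00049436,  0.0010078 ,  0.00081376,  0.00093923, -0.00126782,
        0.00105354]), 'joint_efforts': array([-2.12429492e-03, -5.02112460e+01, -3.56873345e+01,  7.28170224e-02,
        2.93763634e-02, -1.70933813e-04]), 'position': array([0.28400569, 0.61156391, 0.2373924 ]), 'orientation': array([-3.13938735e+00, -7.64020569e-05,  2.70679585e+00]), 'force': array([-0.21668246,  0.36329419,  0.01534906]), 'torque': array([-0.02599792, -0.00017659, -0.04787874]), 'gripper_width': 1.002522392813328}
0.0187
scene {'fx': 488.5236268097467, 'fy': 488.5236268097467, 'cx': 278.7575440923589, 'cy': 207.9913020239741, 'origin': array([1.52643793, 0.46302078, 0.91971405]), 'rotation': array([-2.26990999, -0.00823986,  2.0299656 ])}
top {'fx': 426.51525657196794, 'fy': 426.51525657196794, 'cx': 288.2032659478973, 'cy': 208.37649231387584, 'origin': array([0.35443111, 0.01565125, 1.30054338]), 'rotation': array([-2.93572486,  0.00579181, -1.52266469])}
wrist {'fx': 325.19226210127806, 'fy': 325.19226210127806, 'cx': 281.5167427624198, 'cy': 206.246736207112, 'mount': array([[ 2.83928710e-05, -9.65008386e-01, -2.62219020e-01,
         6.68543739e-02],
       [ 9.99999853e-01, -1.14360317e-04,  5.29143657e-04,
         7.28598146e-06],
       [-5.40615517e-04, -2.62218997e-01,  9.65008241e-01,
        -1.46611650e-01],
       [ 0.00000000e+00,  0.00000000e+00,  0.00000000e+00,
         1.00000000e+00]])}
```

View pics/scene0.png

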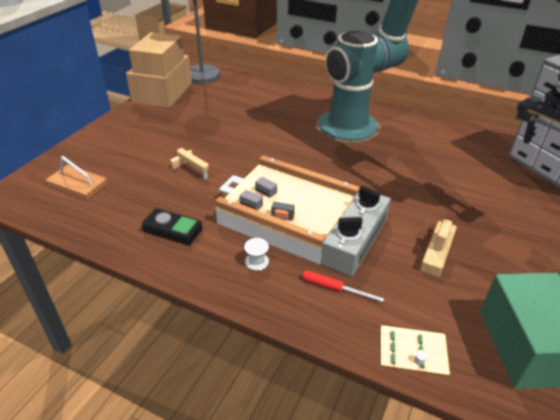

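View pics/top0.png

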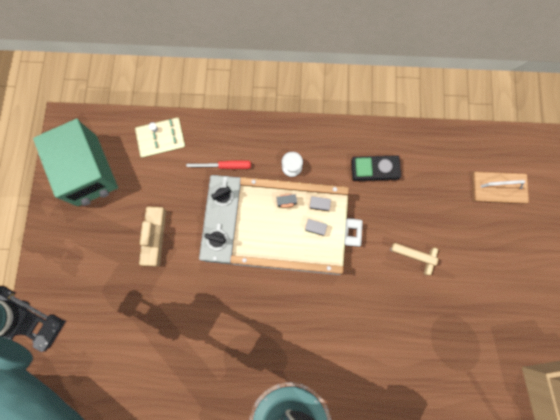

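View pics/wrist0.png

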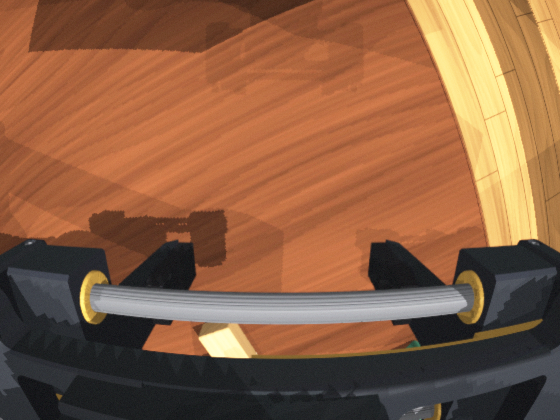

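```bash
cat > h.py <<'E'
from plant import *
import cv2, numpy as np
from scipy.spatial.transform import Rotation as R
def rot(r): 
    r=np.asarray(r); return R.from_euler('xyz',r).as_matrix() if r.shape==(3,) else r
def dep(c,u,v,d):
    return rot(c['rotation'])@np.array([(u-c['cx'])/c['fx']*d,(v-c['cy'])/c['fy']*d,d])+c['origin']
def atz(c,u,v,z):
    r=rot(c['rotation'])@np.array([(u-c['cx'])/c['fx'],(v-c['cy'])/c['fy'],1]); o=np.array(c['origin'])
    return o+r*(z-o[2])/r[2]
def proj(c,p):
    q=rot(c['rotation']).T@(np.asarray(p)-c['origin']); return np.array([c['cx']+c['fx']*q[0]/q[2],c['cy']+c['fy']*q[1]/q[2]])
def cloud(c,d):
    v,u=np.mgrid[:d.shape[0],:d.shape[1]]
    P=np.stack([(u-c['cx'])/c['fx']*d,(v-c['cy'])/c['fy']*d,d],-1)
    return P@rot(c['rotation']).T+c['origin']
def wcloud(c,d,s):
    v,u=np.mgrid[:d.shape[0],:d.shape[1]]
    x=(u-c['cx'])/c['fx'];y=(v-c['cy'])/c['fy'];r=np.hypot(x,y)+1e-9
    k=np.tan(np.clip(r,0,1.5))/r
    P=np.stack([x*k*d,y*k*d,d],-1)
    M=c['mount']; P=P@M[:3,:3].T+M[:3,3]
    return P@rot(s['orientation']).T+s['position']
def wproj(c,s,p):
    q=rot(s['orientation']).T@(np.asarray(p)-s['position']); M=c['mount']
    q=M[:3,:3].T@(q-M[:3,3]); rr=np.hypot(q[0],q[1]); th=np.arctan2(rr,q[2])
    return np.array([c['cx']+c['fx']*th*q[0]/rr,c['cy']+c['fy']*th*q[1]/rr])
def crop(p,u0,u1,v0,v1,k,name):
    cv2.imwrite('pics/'+name,cv2.resize(p[v0:v1,u0:u1],None,fx=k,fy=k,interpolation=cv2.INTER_CUBIC))
E
python3 - <<'E'
from h import *
p=cv2.imread('pics/top0.png'); d=np.load('pics/top00.npy' if 0 else 'pics/top0.npy')
c=calibration('top')
crop(p,195,375,165,285,4.4,'t_st.png'); crop(p,380,450,230,285,8,'t_hook.png'); crop(p,130,175,195,275,7,'t_push.png')
P=cloud(c,d); Z=P[...,2]
print(P[350,450],P[230,300],P[240,220])
im=np.clip(Z*2000,0,255).astype(np.uint8); cv2.imwrite('pics/t_z.png',cv2.resize(im[160:290,130:450],None,fx=2.5,fy=2.5))
E
```

```text
[ 0.22692391 -0.45528207 -0.00404775] [ 0.54916706 -0.00243272  0.06282073] [0.50002231 0.21784637 0.13184102]
```

View pics/t_st.png

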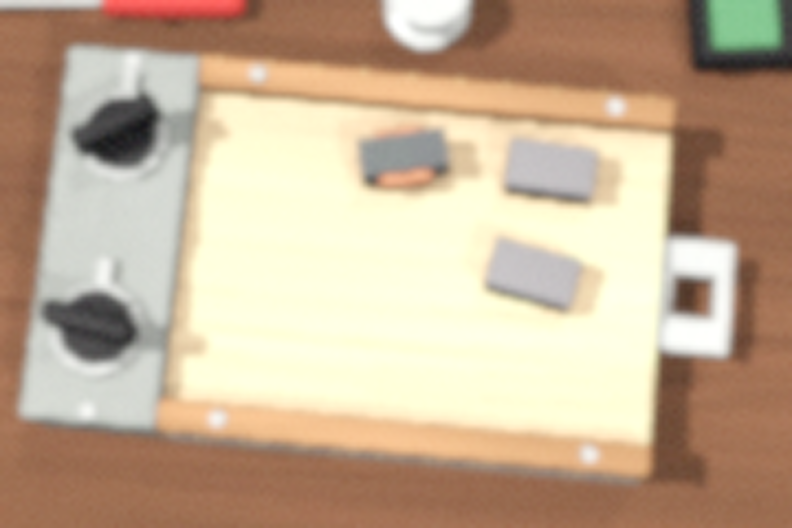

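View pics/t_hook.png

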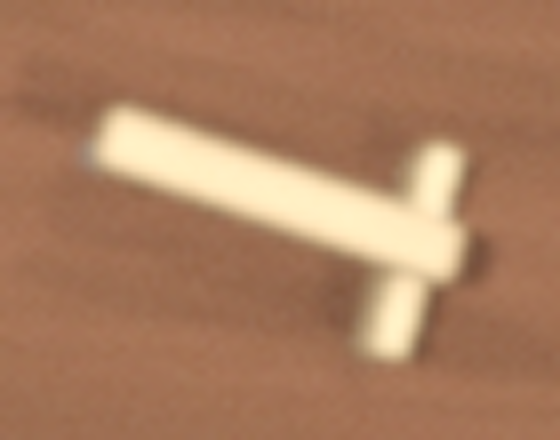

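View pics/t_push.png

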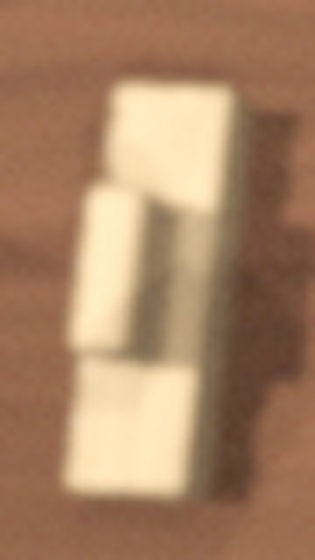

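View pics/t_z.png

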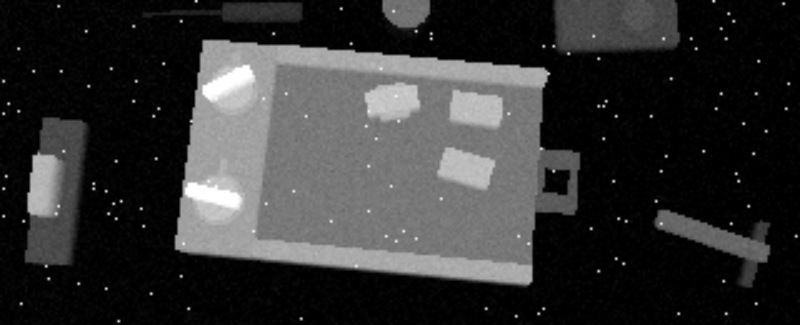

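```bash
cat > m1.py <<'E'
from h import *
c=calibration('top'); d=np.load('pics/top0.npy'); P=cloud(c,d)
f=lambda u,v:(195+u/4.4-.4,165+v/4.4-.4)
pts=[((676,98),.085,(126,-160)),((648,468),.085,(-126,-160)),((68,45),.08,(126,250)),((20,415),.08,(-126,250)),((158,428),.08,(-126,160)),((200,57),.08,(126,160))]
W=np.array([atz(c,*f(*p),z)[:2] for p,z,_ in pts]); S=np.array([s for _,_,s in pts])/1000
wc,sc=W.mean(0),S.mean(0)
H=(S-sc).T@(W-wc); U,_,Vt=np.linalg.svd(H); Rr=(Vt.T@U.T); t=wc-Rr@sc
yaw=np.arctan2(Rr[1,0],Rr[0,0]); print('station',t,yaw,np.linalg.det(Rr)); print((S@Rr.T+t-W)*1000)
# bench / deck z
print('bench z',np.median(P[300:380,330:500,2]),'deck', np.median(P[225:255,250:300,2]))
for n,s,z in [('hole',(0,0),.045)]:
    w=atz(c,*f(693,296),z); print('hole',w, 'station coords',Rr.T@(w[:2]-t))
for k in[(120,130),(97,325)]:
    w=atz(c,*f(*k),.131); print('knob',w,Rr.T@(w[:2]-t))
# bar angles
print('bar far', [Rr.T@(atz(c,*f(*q),.131)[:2]-t)for q in[(82,143),(152,105)]]); print('bar near',[Rr.T@(atz(c,*f(*q),.131)[:2]-t)for q in[(50,308),(130,333)]])
g=lambda u,v:(380+u/8-.4,230+v/8-.4)
a=atz(c,*g(112,138),.052);b=atz(c,*g(452,248),.052)
print('hook end',a,'foot end',b,(a+b)/2,np.linalg.norm(a-b),'yaw',np.arctan2(*(a-b)[1::-1]))
g=lambda u,v:(130+u/7-.4,195+v/7-.4)
a=atz(c,*g(128,190),.09);b=atz(c,*g(98,350),.09);print('pgrip',(a+b)/2)
q=[atz(c,*g(*x),.036)for x in[(112,85),(235,90),(190,495),(68,490)]];print('pblock',np.mean(q,0),[x[:2].round(3) for x in q])
for n,q in [('trafo',(404,157)),('relayA',(552,166)),('relayB',(535,270))]:
    w=atz(c,*f(*q),.095); print(n,w,Rr.T@(w[:2]-t))
E
python3 m1.py
```

```text
station [0.56394161 0.02754788] -0.04212143881410901 1.0000000000000002
[[ 2.66423283  0.68474128]
 [-3.15330834 -1.87970729]
 [ 0.72015503 -0.14505884]
 [-0.86423491  0.6522242 ]
 [-0.54523511  0.92178407]
 [ 1.1783905  -0.23398341]]
bench z -0.00040571891122276327 deck 0.060381715630307586
hole [ 0.55365744 -0.15749848  0.045     ] station coords [-0.00248294 -0.18531528]
knob [0.63027439 0.22322856 0.131     ] [0.05803403 0.19830033]
knob [0.50394715 0.22760504 0.131     ] [-0.06836546  0.19735341]
bar far [array([0.04735977, 0.22153582]), array([0.0762973 , 0.17978758])]
bar near [array([-0.06031736,  0.22818031]), array([-0.07153084,  0.17608282])]
hook end [ 0.51393892 -0.27870813  0.052     ] foot end [ 0.47962673 -0.40198325  0.052     ] [ 0.49678283 -0.34034569  0.052     ] 0.12796124779118467 yaw 1.299329223089291
pgrip [0.51498126 0.43977047 0.09      ]
pblock [0.51534992 0.44133694 0.036     ] [array([0.603, 0.469]), array([0.603, 0.415]), array([0.428, 0.415]), array([0.428, 0.467])]
trafo [0.62925978 0.04106106 0.095     ] [0.0646912  0.01625168]
relayA [ 0.62775022 -0.05650471  0.095     ] [ 0.06729138 -0.08129111]
relayB [ 0.55795747 -0.04774287  0.095     ] [-0.00280842 -0.07547595]
```

```bash
cat > plan.py <<'E'
from h import *
import sys
# plan.py x y z yaw [maxstep cm]  -> rows
a=[float(x) for x in sys.argv[1:]]
s=observe(); T=np.array(a[:3]); yaw=a[3]; mx=a[4] if len(a)>4 else 4.0
p=np.array(s['position']); M=rot(s['orientation']); G=rot([np.pi,0,yaw])
print('clock',round(s['clock'],2),'pos',p.round(4),'rpy',s['orientation'].round(4),'j',s['joints'].round(2),'F',s['force'].round(1),'Tq',s['torque'].round(3),'w',round(s['gripper_width'],3))
rv=R.from_matrix(M.T@G).as_rotvec(); D=T-p
n=max(int(np.ceil(np.linalg.norm(D)*100/mx)),int(np.ceil(np.linalg.norm(rv)/0.11)),1)
print('n',n)
for i in range(n):
    Mi=M@R.from_rotvec(rv*i/n).as_matrix()
    print(list(np.r_[(rv/n).round(3),(Mi.T@D/n*100).round(2)]+0.))
E
python3 plan.py 0.497 -0.34 0.24 1.3
```

```text
clock 0.15 pos [0.2841 0.6117 0.2377] rpy [-3.1399e+00 -1.0000e-04  2.7068e+00] j [ 1.1   0.26  1.61  0.    1.27 -0.04] F [ 0.6  0.5 -0.1] Tq [ 0.018 -0.018  0.044] w 1.001
n 25
[np.float64(0.0), np.float64(0.0), np.float64(0.056), np.float64(-2.38), np.float64(-3.09), np.float64(0.0)]
[np.float64(0.0), np.float64(0.0), np.float64(0.056), np.float64(-2.55), np.float64(-2.96), np.float64(0.0)]
[np.float64(0.0), np.float64(0.0), np.float64(0.056), np.float64(-2.71), np.float64(-2.81), np.float64(0.0)]
[np.float64(0.0), np.float64(0.0), np.float64(0.056), np.float64(-2.86), np.float64(-2.65), np.float64(-0.01)]
[np.float64(0.0), np.float64(0.0), np.float64(0.056), np.float64(-3.01), np.float64(-2.49), np.float64(-0.01)]
[np.float64(0.0), np.float64(0.0), np.float64(0.056), np.float64(-3.14), np.float64(-2.31), np.float64(-0.01)]
[np.float64(0.0), np.float64(0.0), np.float64(0.056), np.float64(-3.27), np.float64(-2.13), np.float64(-0.01)]
[np.float64(0.0), np.float64(0.0), np.float64(0.056), np.float64(-3.38), np.float64(-1.95), np.float64(-0.01)]
[np.float64(0.0), np.float64(0.0), np.fl
[... 1133 characters left out ...]
.88), np.float64(0.38), np.float64(-0.01)]
[np.float64(0.0), np.float64(0.0), np.float64(0.056), np.float64(-3.86), np.float64(0.6), np.float64(-0.01)]
[np.float64(0.0), np.float64(0.0), np.float64(0.056), np.float64(-3.82), np.float64(0.81), np.float64(-0.01)]
[np.float64(0.0), np.float64(0.0), np.float64(0.056), np.float64(-3.76), np.float64(1.02), np.float64(-0.01)]
[np.float64(0.0), np.float64(0.0), np.float64(0.056), np.float64(-3.7), np.float64(1.23), np.float64(-0.01)]
[np.float64(0.0), np.float64(0.0), np.float64(0.056), np.float64(-3.63), np.float64(1.44), np.float64(-0.01)]
[np.float64(0.0), np.float64(0.0), np.float64(0.056), np.float64(-3.54), np.float64(1.64), np.float64(-0.01)]
```

play_rows --motion '[[[0,0,0.056,-2.4,-3.1,0,0],[0,0,0.056,-2.6,-3.0,0,0],[0,0,0.056,-2.7,-2.8,0,0],[0,0,0.056,-2.9,-2.7,0,0],[0,0,0.056,-3.0,-2.5,0,0],[0,0,0.056,-3.1,-2.3,0,0],[0,0,0.056,-3.3,-2.1,0,0],[0,0,0.056,-3.4,-2.0,0,0]]]'

```text
clock: 0.82
position: [0.3493, 0.2993, 0.2318]
orientation: [-3.135, 0.0, 2.25]
force: [1.3, -1.0, 0.9]
gripper_width: 0.999
```

play_rows --motion '[[[0,0,0.056,-3.5,-1.8,0,0],[0,0,0.056,-3.6,-1.6,0,0],[0,0,0.056,-3.7,-1.4,0,0],[0,0,0.056,-3.7,-1.1,0,0],[0,0,0.056,-3.8,-0.9,0,0],[0,0,0.056,-3.8,-0.7,0,0],[0,0,0.056,-3.9,-0.5,0,0],[0,0,0.056,-3.9,-0.3,0,0]]]'

```text
clock: 1.48
position: [0.4102, -0.0223, 0.2324]
orientation: [-3.139, 0.004, 1.783]
force: [0.7, -0.1, -0.8]
gripper_width: 1.0
```

```bash
sed -i 's/print(list(np.r_\[\(.*\)\]+0.))/print((np.r_[\1]+0.).tolist())/' plan.py; python3 plan.py 0.497 -0.34 0.22 1.3
```

```text
clock 1.48 pos [ 0.4102 -0.0223  0.2324] rpy [-3.1394  0.0043  1.783 ] j [-0.11 -0.25  2.14 -0.    1.26 -0.32] F [ 0.7 -0.1 -0.8] Tq [ 0.003  0.018 -0.045] w 1.0
n 9
[0.0, 0.001, 0.054, -3.65, 0.2, 0.15]
[0.0, 0.001, 0.054, -3.64, 0.4, 0.15]
[0.0, 0.001, 0.054, -3.61, 0.59, 0.15]
[0.0, 0.001, 0.054, -3.57, 0.78, 0.15]
[0.0, 0.001, 0.054, -3.53, 0.97, 0.15]
[0.0, 0.001, 0.054, -3.47, 1.16, 0.14]
[0.0, 0.001, 0.054, -3.4, 1.35, 0.14]
[0.0, 0.001, 0.054, -3.33, 1.53, 0.14]
[0.0, 0.001, 0.054, -3.24, 1.7, 0.14]
```

play_rows --motion '[[[0,0,0.06,-3.9,0.2,0.1,0],[0,0,0.06,-3.9,0.5,0.1,0],[0,0,0.06,-3.8,0.8,0.1,0],[0,0,0.06,-3.8,1.0,0.1,0],[0,0,0.06,-3.8,1.3,0.1,0],[0,0,0.06,-3.7,1.5,0.1,0],[0,0,0.06,-3.6,1.7,0.1,0],[0,0,0.06,-3.2,1.7,0.1,0]]]'

```text
clock: 2.15
position: [0.4932, -0.3395, 0.2249]
orientation: [3.139, 0.003, 1.273]
force: [0.2, 0.2, 0.4]
gripper_width: 0.999
```

play_rows --motion '[[[0,0,0,0,0,0,0]]]'

```text
clock: 2.23
position: [0.4938, -0.3454, 0.224]
orientation: [3.138, 0.006, 1.267]
force: [0.3, -0.0, -0.1]
gripper_width: 1.001
```

```bash
cat > look.py <<'E'
from h import *
import sys
n=sys.argv[1]; s=observe(); p,d=read_camera('wrist'); cv2.imwrite(f'pics/{n}.png',p); np.savez(f'pics/{n}.npz',d=d,pos=s['position'],ori=s['orientation'])
E
python3 look.py w1; python3 plan.py 0.497 -0.34 0.1 1.3
```

```text
clock 2.28 pos [ 0.493  -0.3428  0.2237] rpy [3.1405 0.0036 1.2691] j [-0.65  0.13  1.79 -0.    1.22 -0.34] F [-0.4  0.  -0.3] Tq [-0.067  0.051  0.033] w 1.003
n 4
[0.0, 0.001, -0.008, 0.11, 0.07, 3.09]
[0.0, 0.001, -0.008, 0.1, 0.07, 3.09]
[0.0, 0.001, -0.008, 0.1, 0.07, 3.09]
[0.0, 0.001, -0.008, 0.1, 0.07, 3.09]
```

View pics/w1.png

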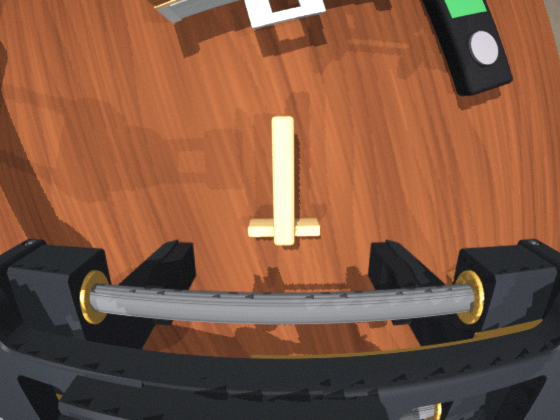

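```bash
cat >> h.py <<'E'
def watz(c,s,u,v,z):
    x=(u-c['cx'])/c['fx'];y=(v-c['cy'])/c['fy'];r=np.hypot(x,y)+1e-12
    q=np.array([np.sin(r)*x/r,np.sin(r)*y/r,np.cos(r)]); M=c['mount']; Rw=rot(s['orientation'])
    q=Rw@M[:3,:3]@q; o=Rw@M[:3,3]+s['position']; return o+q*(z-o[2])/q[2]
def load(n):
    f=np.load(f'pics/{n}.npz'); return {'position':f['pos'],'orientation':f['ori']},f['d'],cv2.imread(f'pics/{n}.png')
E
python3 - <<'E'
from h import *
s,d,p=load('w1'); c=calibration('wrist')
a=watz(c,s,283,118,.052);b=watz(c,s,284.5,244,.052)
print(a,b,(a+b)/2,np.linalg.norm(a-b),np.arctan2(*(a-b)[1::-1]))
crop(p,235,345,0,40,7,'w1c.png')
for w in wcloud(c,d,s)[[140,180],[283,283]]: print(w)
E
```

```text
[ 0.51654577 -0.2809959   0.052     ] [ 0.47934623 -0.40534746  0.052     ] [ 0.497946   -0.34317168  0.052     ] 0.12979644655287298 1.2801212791866887
[ 0.51010969 -0.30155014  0.05227762]
[ 0.49819124 -0.33968809  0.05147492]
```

View pics/w1c.png

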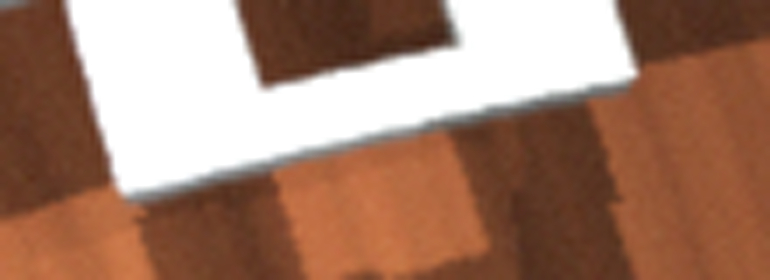

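```bash
python3 - <<'E'
from h import *
s,d,p=load('w1'); c=calibration('wrist')
f=lambda u,v:(235+u/7-.4,v/7-.4)
q=[watz(c,s,*f(*x),.045) for x in[(125,193),(637,75),(262,88),(458,44)]]
for x in q: print(x)
print(np.arctan2(*(q[1]-q[0])[1::-1]),np.linalg.norm(q[1]-q[0]),np.arctan2(*(q[3]-q[2])[1::-1]),np.linalg.norm(q[3]-q[2]))
print((q[2]+q[3])/2+.015*np.array([.042,1,0]),(q[1]+q[0])/2+.025*np.array([.042,1,0]))
E
python3 plan.py 0.498 -0.343 0.024 1.283
```

```text
[ 0.51577373 -0.18249428  0.045     ]
[ 0.59119939 -0.18580201  0.045     ]
[ 0.53905971 -0.17296001  0.045     ]
[ 0.5678683  -0.17438331  0.045     ]
-0.04382607252098713 0.07549814952381761 -0.04936538004321026 0.02884372750122588
[ 0.554094   -0.15867166  0.045     ] [ 0.55453656 -0.15914815  0.045     ]
clock 2.28 pos [ 0.493  -0.3428  0.2237] rpy [3.1405 0.0036 1.2691] j [-0.65  0.13  1.79 -0.    1.22 -0.34] F [-0.4  0.  -0.3] Tq [-0.067  0.051  0.033] w 1.003
n 5
[0.0, 0.001, -0.003, 0.04, 0.09, 3.99]
[0.0, 0.001, -0.003, 0.04, 0.09, 3.99]
[0.0, 0.001, -0.003, 0.03, 0.09, 3.99]
[0.0, 0.001, -0.003, 0.03, 0.09, 3.99]
[0.0, 0.001, -0.003, 0.03, 0.1, 3.99]
```

play_rows --motion '[[[0,0,-0.003,0.04,0.1,4,0],[0,0,-0.003,0.04,0.1,4,0],[0,0,-0.003,0.04,0.1,4,0],[0,0,-0.003,0.04,0.1,4,0],[0,0,-0.003,0,0.1,3,0],[0,0,0,0,0,0,0]]]'

```text
clock: 2.78
position: [0.501, -0.3409, 0.0326]
orientation: [3.133, 0.004, 1.289]
force: [-1.1, 0.9, -1.0]
gripper_width: 0.998
```

```bash
cd .;python3 plan.py 0.498 -0.343 0.023 1.283
```

```text
clock 2.78 pos [ 0.501  -0.3409  0.0326] rpy [3.1326 0.0041 1.2889] j [-0.64  0.33  1.93 -0.    0.87 -0.36] F [-1.1  0.9 -1. ] Tq [-0.016  0.163  0.055] w 0.998
n 1
[0.009, 0.004, 0.006, -0.28, -0.23, 0.96]
```

Pose is noisy at mm scale; fine.

play_rows --motion '[[[0.005,0,0,-0.2,-0.2,0.9,0],[0,0,0,0,0,0,0.5],[0,0,0,0,0,0,1],[0,0,0,0,0,0,1],[0,0,0,0,0,0,1],[0,0,0,0,0,0,1],[0,0,0,0,0,0,1],[0,0,0,0,0,0,1]]]' --grip_force 40

```text
clock: 3.45
position: [0.503, -0.3427, 0.0332]
orientation: [3.127, 0.008, 1.293]
force: [-0.4, 0.4, -0.1]
gripper_width: 0.498
```

```bash
cd .;python3 plan.py 0.498 -0.343 0.10 1.283
```

```text
clock 3.45 pos [ 0.503  -0.3427  0.0332] rpy [3.1271 0.0076 1.2925] j [-0.64  0.33  1.93 -0.    0.86 -0.36] F [-0.4  0.4 -0.1] Tq [-0.005  0.137  0.025] w 0.498
n 2
[0.007, 0.004, 0.005, -0.11, -0.19, -3.34]
[0.007, 0.004, 0.005, -0.1, -0.21, -3.34]
```

play_rows --motion '[[[0.007,0,0,-0.2,-0.3,0.8,0.3],[0,0,0,-0.1,-0.1,0.4,0.3]]]'

```text
clock: 3.62
position: [0.5, -0.346, 0.0231]
orientation: [3.13, 0.009, 1.293]
force: [0.4, -0.1, 0.0]
gripper_width: 0.622
```

```bash
cd .;python3 plan.py 0.498 -0.343 0.023 1.283
```

```text
clock 3.62 pos [ 0.5    -0.346   0.0231] rpy [3.1298 0.0094 1.2927] j [-0.64  0.35  1.93 -0.01  0.85 -0.36] F [ 0.4 -0.1  0. ] Tq [-0.086  0.076  0.011] w 0.622
n 1
[0.012, 0.009, 0.01, 0.23, -0.28, 0.0]
```

play_rows --motion '[[[0.012,0.009,0,0.2,-0.3,0,0.5],[0,0,0,0,0,0,1],[0,0,0,0,0,0,1],[0,0,0,0,0,0,1],[0,0,0,0,0,0,1],[0,0,0,0,0,0,1],[0,0,0,0,0,0,1],[0,0,0,0,0,0,1]]]'

```text
clock: 4.28
position: [0.4956, -0.3424, 0.0202]
orientation: [-3.136, -0.002, 1.292]
force: [-0.5, -0.2, -0.2]
gripper_width: 0.243
```

```bash
cd .;python3 plan.py 0.498 -0.343 0.023 1.283
```

```text
clock 4.28 pos [ 0.4956 -0.3424  0.0202] rpy [-3.1357e+00 -2.1000e-03  1.2919e+00] j [-0.65  0.35  1.93 -0.    0.86 -0.37] F [-0.5 -0.2 -0.2] Tq [-0.111  0.109 -0.006] w 0.243
n 1
[-0.006, -0.002, 0.009, 0.01, 0.25, -0.29]
```

play_rows --motion '[[[-0.006,0,0,0,0,-1,1],[0,0,0,0,0,-3,1],[0,0,0,0,0,-4,1],[0,0,0,0,0,0,1],[0,0,0,0,0,0,1]]]'

```text
clock: 4.7
position: [0.4928, -0.3403, 0.1017]
orientation: [-3.135, -0.005, 1.292]
force: [-0.8, -0.3, -1.8]
gripper_width: 0.241
```

```bash
cd .;python3 look.py w2; python3 plan.py 0.5518 -0.2168 0.10 1.528
```

```text
clock 4.75 pos [ 0.4939 -0.3411  0.1027] rpy [-3.1381 -0.0042  1.2922] j [-0.65  0.25  1.89  0.    1.01 -0.37] F [ 1.  -0.9 -0.8] Tq [-0.051  0.016 -0.026] w 0.245
n 4
[-0.001, -0.001, -0.059, 3.39, 0.54, 0.08]
[-0.001, -0.001, -0.059, 3.35, 0.74, 0.08]
[-0.001, -0.001, -0.059, 3.3, 0.93, 0.07]
[-0.001, -0.001, -0.059, 3.24, 1.12, 0.07]
```

View pics/w2.png

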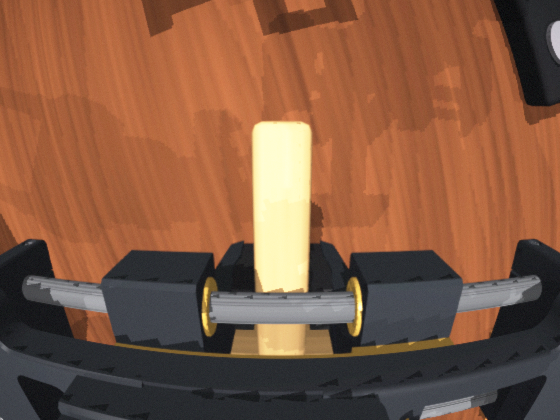

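Run:
```python
from h import *
s,d,p=load('w2'); c=calibration('wrist')
P=wcloud(c,d,s)
q=P[125:240:10,282]; print((q[:,2]-s['position'][2]).round(4))
M=rot(s['orientation'])
for v in(119,121,123):
    a=watz(c,s,282,v,s['position'][2]+np.median(q[:,2]-s['position'][2])); print(M.T@(a-s['position']))
```

```text
[0.0318 0.034  0.0329 0.033  0.0326 0.0322 0.0317 0.0323 0.0334 0.0324
 0.0318 0.0329]
[ 0.0674853  0.0004323 -0.032135 ]
[ 0.06678124  0.0004324  -0.03213873]
[ 0.06607722  0.00043251 -0.03214246]
```

play_rows --motion '[[[0,0,-0.06,3.5,0.5,0,1],[0,0,-0.06,3.4,0.7,0,1],[0,0,-0.06,3.4,0.9,0,1],[0,0,-0.06,3.2,1.1,0,1],[0,0,0,0,0,0,1]]]'

```text
clock: 5.17
position: [0.5504, -0.2121, 0.1007]
orientation: [-3.138, -0.005, 1.536]
force: [-0.4, -0.5, -1.4]
gripper_width: 0.24
```

```bash
python3 plan.py 0.5518 -0.2168 0.10 1.528
```

```text
clock 5.17 pos [ 0.5504 -0.2121  0.1007] rpy [-3.1382 -0.005   1.536 ] j [-0.41  0.23  1.92  0.    1.   -0.38] F [-0.4 -0.5 -1.4] Tq [-0.053  0.084 -0.035] w 0.24
n 1
[-0.003, -0.005, 0.008, -0.47, 0.16, 0.07]
```

play_rows --motion '[[[0,0,0,-0.5,0.2,1.5,1],[0,0,0,0,0,0,1]]]'

```text
clock: 5.33
position: [0.5519, -0.2142, 0.0839]
orientation: [-3.136, -0.006, 1.541]
force: [-0.7, 1.1, -2.9]
gripper_width: 0.243
```

```bash
python3 plan.py 0.5518 -0.2168 0.043 1.528
python3 - <<'E'
from h import *
p,d=read_camera('scene'); cv2.imwrite('pics/s1.png',p); crop(p,160,290,130,230,6,'s1c.png')
E
```

```text
clock 5.33 pos [ 0.5519 -0.2142  0.0839] rpy [-3.1362 -0.0057  1.5407] j [-0.41  0.25  1.92  0.    0.97 -0.39] F [-0.7  1.1 -2.9] Tq [-0.024  0.098  0.039] w 0.243
n 2
[-0.003, -0.003, 0.006, -0.14, 0.01, 2.05]
[-0.003, -0.003, 0.006, -0.13, 0.0, 2.05]
```

View pics/s1c.png

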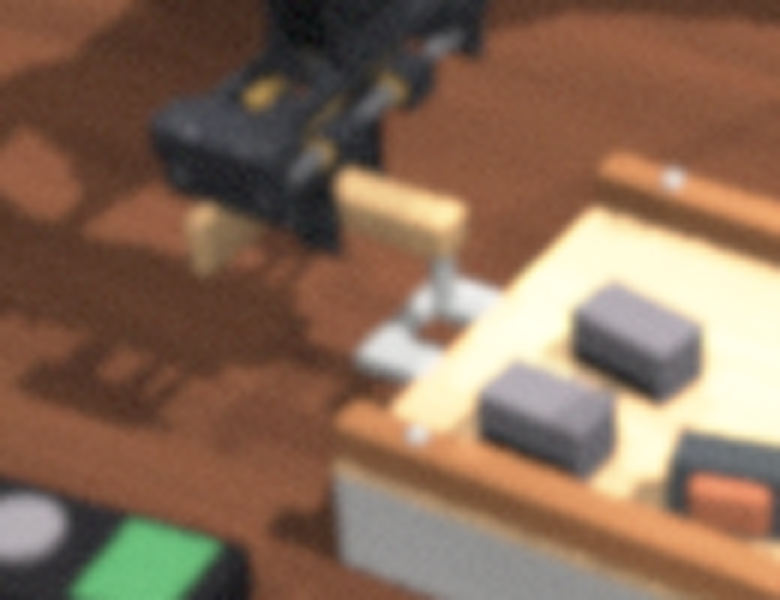

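The pin (crop ~445,270) hangs above the lip hole (~440,330). Lower it.

play_rows --motion '[[[-0.003,0,0.006,-0.2,0,2,1],[-0.003,0,0.006,-0.1,0,2,1],[0,0,0,0,0,0.4,1]]]'

```text
clock: 5.63
position: [0.5533, -0.2195, 0.0424]
orientation: [3.136, -0.004, 1.525]
force: [0.1, 0.6, -2.4]
gripper_width: 0.245
```

```bash
python3 plan.py 0.5518 -0.2168 0.043 1.528
python3 - <<'E'
from h import *
p,d=read_camera('scene'); crop(p,160,290,130,230,6,'s2c.png')
E
```

```text
clock 5.63 pos [ 0.5533 -0.2195  0.0424] rpy [ 3.1362 -0.0038  1.5252] j [-0.42  0.31  1.95  0.01  0.89 -0.38] F [ 0.1  0.6 -2.4] Tq [0.054 0.104 0.001] w 0.245
n 1
[0.005, -0.004, -0.003, 0.26, -0.17, -0.06]
```

View pics/s2c.png

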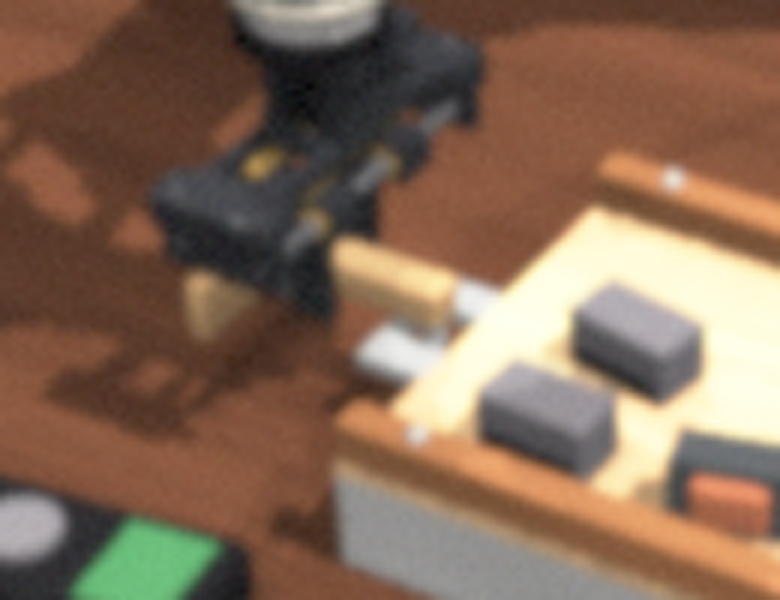

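play_rows --motion '[[[0,0,0,-1,0,0,1],[0,0,0,-2,0,0,1],[0,0,0,-2.5,0,0,1],[0,0,0,-2.5,0,0,1],[0,0,0,-2.5,0,0,1],[0,0,0,-2.5,0,0,1],[0,0,0,-1.5,0,0,1],[0,0,0,0,0,0,1]]]'

```text
clock: 6.35
position: [0.5452, -0.3685, 0.0451]
orientation: [3.138, -0.015, 1.522]
force: [1.0, 0.8, -0.7]
gripper_width: 0.242
```

```bash
python3 plan.py 0.5444 -0.397 0.043 1.528
```

```text
clock 6.35 pos [ 0.5452 -0.3685  0.0451] rpy [ 3.1376 -0.0147  1.5219] j [-0.64  0.41  1.8   0.02  0.94 -0.6 ] F [ 1.   0.8 -0.7] Tq [-0.018  0.086 -0.042] w 0.242
n 1
[0.004, -0.015, -0.006, -2.85, 0.06, 0.17]
```

play_rows --motion '[[[0,-0.01,0,-2,0,0.1,1],[0,0,0,-1.5,0,0,1],[0,0,0,-0.6,0,0,1]]]'

```text
clock: 6.6
position: [0.5426, -0.4065, 0.0444]
orientation: [3.139, -0.013, 1.519]
force: [3.4, 16.1, -5.4]
gripper_width: 0.244
```

```bash
python3 plan.py 0.5444 -0.4055 0.043 1.528
```

```text
clock 6.6 pos [ 0.5426 -0.4065  0.0444] rpy [ 3.1392 -0.0132  1.519 ] j [-0.69  0.44  1.75  0.01  0.96 -0.64] F [ 3.4 16.1 -5.4] Tq [ 2.379 -0.458 -0.123] w 0.244
n 1
[0.002, -0.013, -0.009, 0.1, 0.17, 0.15]
```

play_rows --motion '[[[0,-0.013,0,0.7,0,0,1],[0,0,0,0,0,0,1]]]'

```text
clock: 6.77
position: [0.5427, -0.3994, 0.0445]
orientation: [3.14, -0.001, 1.517]
force: [0.1, 0.3, -2.1]
gripper_width: 0.24
```

```bash
python3 plan.py 0.5444 -0.397 0.1 1.528
python3 - <<'E'
from h import *
p,d=read_camera('top'); crop(p,330,470,160,270,5.5,'t2.png')
c=calibration('top')
for y in(-.16,-.365,-.34): print(y,[(proj(c,np.r_[rot([0,0,-.043])[:2,:2]@[x,y]+[.5639,.0275],.045])-[330,160])*5.5 for x in(-.0375,0,.0375)])
E
```

```text
clock 6.77 pos [ 0.5427 -0.3994  0.0445] rpy [ 3.1399e+00 -8.0000e-04  1.5173e+00] j [-0.67  0.43  1.76  0.    0.95 -0.62] F [ 0.1  0.3 -2.1] Tq [-0.046  0.054  0.082] w 0.24
n 2
[0.001, 0.0, -0.005, 0.13, 0.08, -2.78]
[0.001, 0.0, -0.005, 0.13, 0.08, -2.78]
-0.16 [array([ 70.57637675, 455.74219174]), array([ 75.08549405, 386.96791505]), array([ 79.54078033, 319.01468365])]
-0.365 [array([453.21954267, 490.16511347]), array([455.43960055, 420.91263748]), array([457.63305111, 352.49015004])]
-0.34 [array([406.39358317, 485.95260823]), array([408.89473598, 416.75873857]), array([411.36592686, 348.3937596 ])]
```

View pics/t2.png

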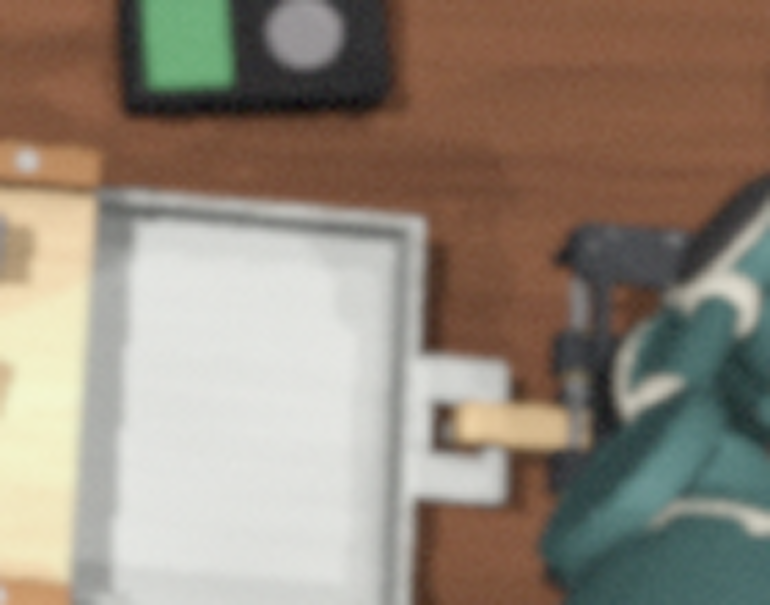

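play_rows --motion '[[[0,0,0,0.1,0,-2,1],[0,0,0,0,0,-3,1],[0,0,0,-3.5,0,-1,1],[0,0,0,-3,0,0,1],[0,0,0,-1,0,0,1],[0,0,0,0,0,0,1]]]'

```text
clock: 7.32
position: [0.5407, -0.4743, 0.1105]
orientation: [3.138, 0.007, 1.527]
force: [-0.1, 0.1, -0.7]
gripper_width: 0.243
```

```bash
python3 plan.py 0.53 -0.475 0.022 1.517
python3 - <<'E'
from h import *
p,d=read_camera('top'); crop(p,330,470,160,270,5.5,'t3.png')
E
```

```text
clock 7.32 pos [ 0.5407 -0.4743  0.1105] rpy [3.1378 0.0066 1.527 ] j [-0.75  0.44  1.62 -0.    1.08 -0.71] F [-0.1  0.1 -0.7] Tq [-0.01   0.038 -0.016] w 0.243
n 3
[0.001, 0.002, 0.003, -0.02, -0.37, 2.95]
[0.001, 0.002, 0.003, -0.03, -0.36, 2.95]
[0.001, 0.002, 0.003, -0.04, -0.36, 2.95]
```

View pics/t3.png

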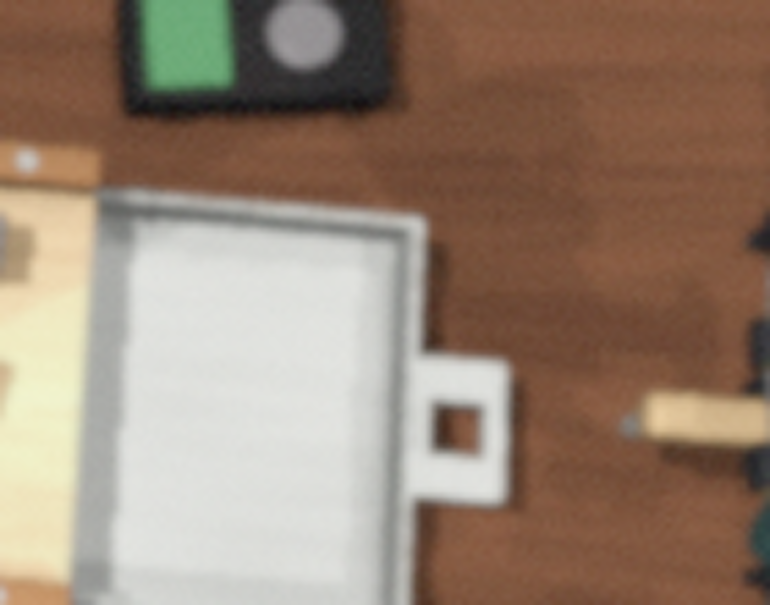

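Run:
```python
from h import *
c=calibration('top');w=atz(c,330+459/5.5-.4,160+430/5.5-.4,.045);print(w, rot([0,0,.043])[:2,:2]@(w[:2]-[.5639,.0275]))
```

```text
[ 0.54450365 -0.33784987  0.045     ] [-0.00367322 -0.36584594]
```

play_rows --motion '[[[0,0,0,0,0,3,1],[0,0,0,0,0,3,1],[0,0,0,0,0,2,1],[0,0,0,0,0,0,1]]]'

```text
clock: 7.7
position: [0.5429, -0.4706, 0.0305]
orientation: [3.135, 0.007, 1.528]
force: [-0.5, 0.6, -2.7]
gripper_width: 0.243
```

```bash
python3 plan.py 0.54 -0.475 0.0205 1.527
```

```text
clock 7.7 pos [ 0.5429 -0.4706  0.0305] rpy [3.1348 0.007  1.5283] j [-0.75  0.52  1.67 -0.    0.95 -0.71] F [-0.5  0.6 -2.7] Tq [-0.006  0.168 -0.033] w 0.243
n 1
[0.007, 0.007, 0.001, -0.45, -0.28, 1.0]
```

play_rows --motion '[[[0.006,0.006,0,0,0,0.7,1],[0,0,0,0,0,0.3,1]]]'

```text
clock: 7.87
position: [0.5427, -0.468, 0.0202]
orientation: [-3.14, -0.001, 1.53]
force: [-5.5, 0.7, 7.4]
gripper_width: 0.242
```

play_rows --motion '[[[0,0,0,0,0,0.2,1],[0,0,0,0,0,0,1]]]'

```text
clock: 8.03
position: [0.5431, -0.468, 0.0215]
orientation: [-3.139, 0.0, 1.532]
force: [1.3, -0.7, -2.2]
gripper_width: 0.24
```

```bash
python3 plan.py 0.54 -0.475 0.0205 1.527
```

```text
clock 8.03 pos [ 0.5431 -0.468   0.0215] rpy [-3.1389  0.      1.5318] j [-0.75  0.53  1.67 -0.    0.95 -0.7 ] F [ 1.3 -0.7 -2.2] Tq [-0.042  0.022  0.009] w 0.24
n 1
[-0.003, 0.0, 0.005, -0.71, -0.28, 0.1]
```

Contact was felt at z≈0.020. Touch down once more and open.

play_rows --motion '[[[0,0,0,0,0,0.15,1],[0,0,0,0,0,0,0.6],[0,0,0,0,0,0,0.4],[0,0,0,0,0,0,0.3],[0,0,0,0,0,0,0.3]]]'

```text
clock: 8.45
position: [0.5464, -0.4691, 0.0249]
orientation: [3.138, 0.005, 1.533]
force: [0.1, 0.4, -0.1]
gripper_width: 0.522
```

play_rows --motion '[[[0,0,0,0,0,-1.5,0.2],[0,0,0,0,0,-4,0.1],[0,0,0,0,0,-4,0],[0,0,0,0,0,-4,0],[0,0,0,0,0,-4,0]]]'

```text
clock: 8.87
position: [0.5398, -0.4627, 0.1945]
orientation: [-3.126, -0.012, 1.533]
force: [0.1, -0.5, -0.5]
gripper_width: 0.898
```

```bash
python3 look.py w3; python3 plan.py 0.51 0.2 0.24 1.5
```

```text
clock 8.92 pos [ 0.5437 -0.4663  0.2064] rpy [-3.1378e+00 -1.9000e-03  1.5326e+00] j [-0.74  0.36  1.54 -0.    1.25 -0.7 ] F [ 1.4 -1.8  6. ] Tq [-0.102 -0.025 -0.035] w 0.947
n 17
[0.0, 0.0, 0.002, 3.91, -0.35, -0.19]
[0.0, 0.0, 0.002, 3.91, -0.36, -0.19]
[0.0, 0.0, 0.002, 3.91, -0.36, -0.19]
[0.0, 0.0, 0.002, 3.91, -0.37, -0.19]
[0.0, 0.0, 0.002, 3.91, -0.38, -0.19]
[0.0, 0.0, 0.002, 3.91, -0.39, -0.19]
[0.0, 0.0, 0.002, 3.9, -0.39, -0.19]
[0.0, 0.0, 0.002, 3.9, -0.4, -0.19]
[0.0, 0.0, 0.002, 3.9, -0.41, -0.19]
[0.0, 0.0, 0.002, 3.9, -0.42, -0.19]
[0.0, 0.0, 0.002, 3.9, -0.42, -0.19]
[0.0, 0.0, 0.002, 3.9, -0.43, -0.19]
[0.0, 0.0, 0.002, 3.9, -0.44, -0.2]
[0.0, 0.0, 0.002, 3.9, -0.45, -0.2]
[0.0, 0.0, 0.002, 3.9, -0.45, -0.2]
[0.0, 0.0, 0.002, 3.9, -0.46, -0.2]
[0.0, 0.0, 0.002, 3.9, -0.47, -0.2]
```

View pics/w3.png

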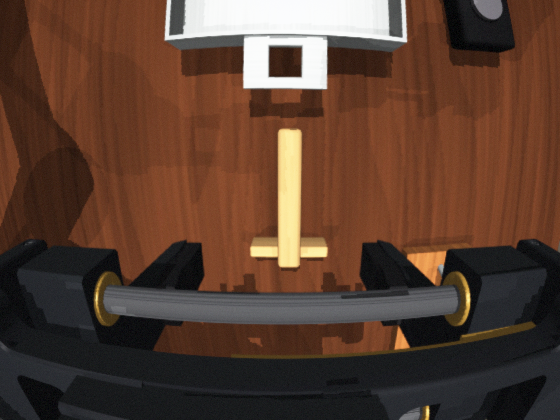

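play_rows --motion '[[[0,0,0,3.9,-0.2,-0.2,0],[0,0,0,3.9,-0.2,-0.2,0],[0,0,0,3.9,-0.2,-0.2,0],[0,0,0,3.9,-0.2,-0.2,0],[0,0,0,3.9,-0.2,-0.2,0],[0,0,0,3.9,-0.2,-0.2,0],[0,0,0,3.9,-0.2,-0.2,0],[0,0,0,3.9,-0.2,-0.2,0]]]'

```text
clock: 9.58
position: [0.5448, -0.1552, 0.2397]
orientation: [3.118, 0.017, 1.519]
force: [1.0, 0.2, 0.5]
gripper_width: 0.997
```

play_rows --motion '[[[0,0,0,3.9,-0.1,-0.2,0],[0,0,0,3.9,-0.1,-0.2,0],[0,0,0,3.9,-0.1,-0.2,0],[0,0,0,3.9,-0.1,-0.2,0],[0,0,0,3.9,-0.1,-0.2,0],[0,0,0,3.9,-0.1,-0.2,0],[0,0,0,3.9,-0.1,-0.2,0],[0,0,0,3.9,-0.1,-0.2,0]]]'

```text
clock: 10.25
position: [0.5508, 0.1722, 0.2623]
orientation: [3.102, 0.015, 1.516]
force: [1.4, -0.5, 0.1]
gripper_width: 0.998
```

play_rows --motion '[[[0,0,0,2,0,0,0],[0,0,0,1,0,0,0],[0,0,0,0,0,0,0],[0,0,0,0,0,0,0]]]'

```text
clock: 10.58
position: [0.5518, 0.2115, 0.2664]
orientation: [3.096, 0.011, 1.526]
force: [-0.6, -0.6, 0.4]
gripper_width: 1.001
```

```bash
python3 look.py w4; python3 plan.py 0.51 0.2 0.24 1.5|head -1
```

```text
clock 10.63 pos [0.5519 0.2111 0.2664] rpy [3.0963 0.0108 1.5249] j [ 0.34  0.07  1.78 -0.03  1.26  0.39] F [ 0.3  0.2 -0.3] Tq [-0.083  0.065 -0.03 ] w 0.998
```

View pics/w4.png

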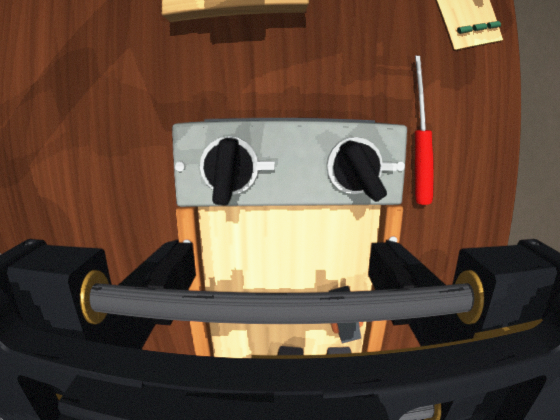

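Run:
```python
from h import *
s,d,p=load('w4'); crop(p,165,415,110,215,3.2,'w4c.png')
c=calibration('wrist');P=wcloud(c,d,s)
print(np.median(P[130:200,285:310,2]))
m=(P[...,2]>.124)&(P[...,2]<.138)
for u0,u1 in((195,265),(325,395)):
    v,u=np.nonzero(m[130:210,u0:u1]); q=P[130:210,u0:u1][v,u]; xy=q[:,:2]; mu=np.median(xy,0)
    k=np.linalg.norm(xy-mu,axis=1)<.035; xy=xy[k]; 
    r=cv2.minAreaRect(xy.astype(np.float32)*1000); U,S,V=np.linalg.svd(xy-xy.mean(0),full_matrices=False)
    print(len(xy),xy.mean(0),np.median(q[:,2]),r,np.arctan2(V[0,1],V[0,0]))
```

```text
0.08066271864494547
1187 [0.50849556 0.23475365] 0.1310958593562725 ((507.7639465332031, 233.5224609375), (60.399906158447266, 16.692562103271484), 79.09937286376953) -1.7742443465346425
1071 [0.63570727 0.22867614] 0.13117384000914054 ((636.8619995117188, 227.77151489257812), (16.58122444152832, 59.63191223144531), 30.502103805541992) -1.0342989644652425
```

View pics/w4c.png

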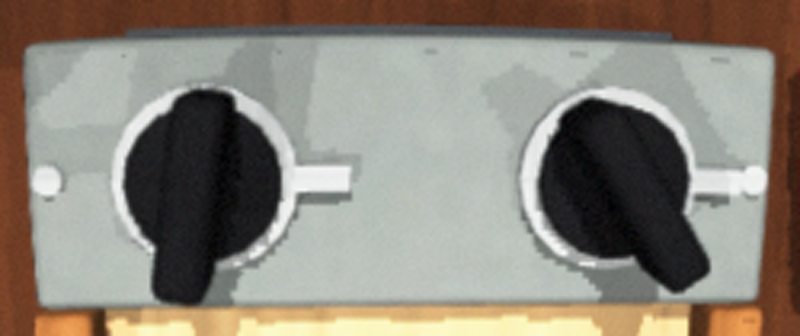

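```bash
python3 plan.py 0.508 0.234 0.16 1.38
```

```text
clock 10.63 pos [0.5519 0.2111 0.2664] rpy [3.0963 0.0108 1.5249] j [ 0.34  0.07  1.78 -0.03  1.26  0.39] F [ 0.3  0.2 -0.3] Tq [-0.083  0.065 -0.03 ] w 0.998
n 3
[0.015, 0.002, 0.048, 0.73, -1.66, 3.47]
[0.015, 0.002, 0.048, 0.64, -1.64, 3.49]
[0.015, 0.002, 0.048, 0.56, -1.61, 3.52]
```

play_rows --motion '[[[0.015,0,0.05,0.7,-1.7,3.5,0.3],[0.015,0,0.05,0.6,-1.6,3.5,0.3],[0.015,0,0.05,0.6,-1.6,3.4,0.3],[0,0,0,0,0,0,0.3],[0,0,0,0,0,0,0.3]]]'

```text
clock: 11.05
position: [0.5119, 0.2261, 0.1625]
orientation: [3.132, 0.006, 1.36]
force: [0.7, 0.5, -0.0]
gripper_width: 0.703
```

```bash
python3 plan.py 0.508 0.234 0.103 1.38
```

```text
clock 11.05 pos [0.5119 0.2261 0.1625] rpy [3.1319 0.0056 1.3596] j [ 0.38  0.1   1.94 -0.01  1.09  0.59] F [ 0.7  0.5 -0. ] Tq [-0.047  0.024 -0.017] w 0.703
n 2
[0.005, 0.003, -0.01, 0.36, -0.3, 2.97]
[0.005, 0.003, -0.01, 0.36, -0.28, 2.98]
```

play_rows --motion '[[[0.005,0,-0.01,0.4,-0.3,2.5,0.3],[0.005,0,-0.01,0.4,-0.3,2.5,0.3],[0,0,0,0,0,0.5,0.3],[0,0,0,0,0,0,0.3]]]'

```text
clock: 11.38
position: [0.516, 0.2312, 0.1148]
orientation: [3.13, 0.001, 1.38]
force: [-1.0, 0.5, 1.4]
gripper_width: 0.699
```

```bash
python3 plan.py 0.508 0.234 0.103 1.38
```

```text
clock 11.38 pos [0.516  0.2312 0.1148] rpy [3.1304e+00 1.4000e-03 1.3796e+00] j [ 0.38  0.16  1.97 -0.01  1.    0.58] F [-1.   0.5  1.4] Tq [-0.08   0.08   0.012] w 0.699
n 1
[0.011, 0.001, 0.0, 0.12, -0.85, 1.17]
```

play_rows --motion '[[[0.01,0,0,0.1,-0.9,0.9,0.3],[0,0,0,0,-0.1,0.2,0.3]]]'

```text
clock: 11.55
position: [0.5097, 0.2337, 0.1075]
orientation: [3.136, -0.001, 1.378]
force: [-0.8, -0.5, -0.8]
gripper_width: 0.701
```

```bash
python3 plan.py 0.508 0.234 0.103 1.38; python3 look.py w5
```

```text
clock 11.55 pos [0.5097 0.2337 0.1075] rpy [ 3.1355e+00 -1.5000e-03  1.3780e+00] j [ 0.39  0.16  1.98 -0.    0.99  0.58] F [-0.8 -0.5 -0.8] Tq [-0.065  0.133 -0.019] w 0.701
n 1
[0.006, -0.001, -0.002, 0.0, -0.18, 0.45]
```

View pics/w5.png

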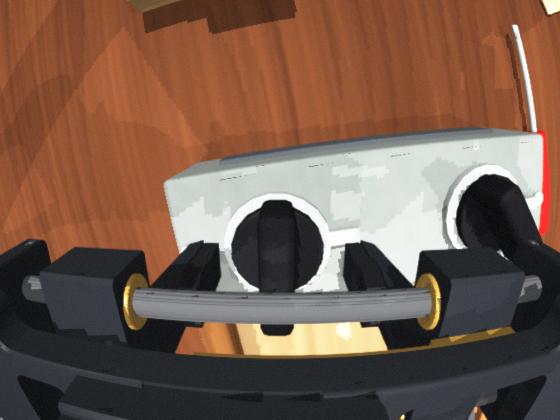

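play_rows --motion '[[[0.005,0,0,0,-0.2,0.4,0.6],[0,0,0,0,0,0,1],[0,0,0,0,0,0,1],[0,0,0,0,0,0,1],[0,0,0,0,0,0,1],[0,0,0,0,0,0,1]]]' --grip_force 30

```text
clock: 12.1
position: [0.5114, 0.2353, 0.1083]
orientation: [3.132, -0.006, 1.379]
force: [0.0, -0.1, -0.6]
gripper_width: 0.27
```

```bash
python3 plan.py 0.508 0.234 0.103 1.38
```

```text
clock 12.1 pos [0.5114 0.2353 0.1083] rpy [ 3.1324 -0.0061  1.3791] j [0.39 0.16 1.98 0.   0.99 0.58] F [ 0.  -0.1 -0.6] Tq [-0.005  0.103  0.004] w 0.27
n 1
[0.009, -0.006, -0.001, -0.2, -0.31, 0.53]
```

play_rows --motion '[[[0.009,-0.006,0,-0.2,-0.3,0.5,1],[0,0,0,0,0,0,1],[0,0,0,0,0,0,1],[0,0,0,0,0,0,1]]]'

```text
clock: 12.43
position: [0.5076, 0.2344, 0.1036]
orientation: [-3.14, -0.0, 1.379]
force: [-0.5, -0.5, 2.3]
gripper_width: 0.179
```

```bash
python3 plan.py 0.508 0.234 0.103 1.38
```

```text
clock 12.43 pos [0.5076 0.2344 0.1036] rpy [-3.1404e+00 -1.0000e-04  1.3793e+00] j [0.39 0.17 1.98 0.   0.99 0.58] F [-0.5 -0.5  2.3] Tq [-0.035  0.243 -0.007] w 0.179
n 1
[-0.001, 0.0, -0.001, -0.03, 0.05, 0.06]
```

play_rows --motion '[[[0,0,0.11,0,0,0,1],[0,0,0.11,0,0,0,1],[0,0,0.11,0,0,0,1],[0,0,0.11,0,0,0,1],[0,0,0,0,0,0,1]]]'

```text
clock: 12.85
position: [0.508, 0.2342, 0.1036]
orientation: [-3.141, 0.001, 0.92]
force: [-1.1, 0.8, 1.3]
gripper_width: 0.18
```

```bash
python3 plan.py 0.508 0.234 0.103 1.0
```

```text
clock 12.85 pos [0.508  0.2342 0.1036] rpy [-3.1413e+00  6.0000e-04  9.1990e-01] j [ 0.39  0.17  1.98 -0.    0.99  1.04] F [-1.1  0.8  1.3] Tq [ 0.014  0.276 -0.046] w 0.18
n 1
[0.0, 0.001, -0.08, -0.01, 0.02, 0.06]
```

play_rows --motion '[[[0,0,0.11,0,0,0,1],[0,0,0.11,0,0,0,1],[0,0,0.11,0,0,0,1],[0,0,0.11,0,0,0,1],[0,0,0.11,0,0,0,1]]]'

```text
clock: 13.27
position: [0.5082, 0.2338, 0.1036]
orientation: [3.141, 0.001, 0.365]
force: [-0.5, 0.2, 2.1]
gripper_width: 0.18
```

```bash
python3 plan.py 0.508 0.234 0.103 0.3;python3 look.py w6
```

```text
clock 13.27 pos [0.5082 0.2338 0.1036] rpy [3.1406e+00 8.0000e-04 3.6460e-01] j [ 0.39  0.17  1.98 -0.    0.99  1.59] F [-0.5  0.2  2.1] Tq [-0.041  0.242  0.004] w 0.18
n 1
[0.001, 0.001, 0.065, -0.01, -0.03, 0.06]
```

View pics/w6.png

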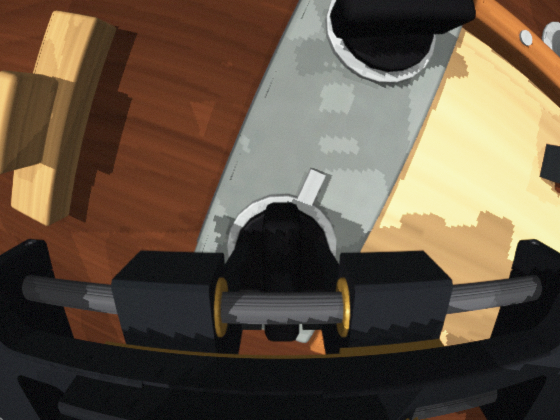

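play_rows --motion '[[[0,0,0.07,0,0,0,1],[0,0,0.07,0,0,0,1],[0,0,0.07,0,0,0,1]]]'

```text
clock: 13.57
position: [0.5083, 0.2336, 0.1036]
orientation: [3.14, 0.001, 0.157]
force: [-1.1, 0.2, 1.6]
gripper_width: 0.179
```

```bash
cat > tq.py <<'E'
from plant import observe
s=observe(); print('yaw',s['orientation'].round(4),'Tq',s['torque'].round(3),'eff6',s['joint_efforts'][5].round(4),'j6',s['joints'][5].round(3),'pos',s['position'].round(4),'F',s['force'].round(1),round(s['gripper_width'],3))
E
python3 tq.py
```

```text
yaw [3.1402e+00 7.0000e-04 1.5720e-01] Tq [-0.003  0.254  0.017] eff6 -0.8315 j6 1.802 pos [0.5083 0.2336 0.1036] F [-1.1  0.2  1.6] 0.179
```

play_rows --motion '[[[0,0,0.07,0,0,0,1],[0,0,0.07,0,0,0,1]]]'

```text
clock: 13.73
position: [0.5083, 0.2335, 0.1036]
orientation: [3.14, 0.001, 0.021]
force: [-1.1, -1.0, 1.6]
gripper_width: 0.177
```

```bash
python3 tq.py
```

```text
yaw [3.1398e+00 6.0000e-04 2.1400e-02] Tq [0.03  0.248 0.044] eff6 -0.8196 j6 1.937 pos [0.5083 0.2335 0.1036] F [-1.1 -1.   1.6] 0.177
```

play_rows --motion '[[[0,0,0.07,0,0,0,1],[0,0,0.07,0,0,0,1]]]'

```text
clock: 13.9
position: [0.5083, 0.2334, 0.1036]
orientation: [3.139, 0.0, -0.114]
force: [-2.2, -0.2, 1.0]
gripper_width: 0.18
```

```bash
python3 tq.py
```

```text
yaw [ 3.1395e+00  4.0000e-04 -1.1410e-01] Tq [0.132 0.308 0.227] eff6 -0.596 j6 2.073 pos [0.5083 0.2334 0.1036] F [-2.2 -0.2  1. ] 0.18
```

play_rows --motion '[[[0,0,0.07,0,0,0,1],[0,0,0.07,0,0,0,1]]]'

```text
clock: 14.07
position: [0.5082, 0.2332, 0.1036]
orientation: [3.139, 0.0, -0.249]
force: [-1.4, -0.1, 1.8]
gripper_width: 0.179
```

```bash
python3 tq.py
```

```text
yaw [ 3.139e+00  1.000e-04 -2.487e-01] Tq [0.048 0.283 0.254] eff6 -0.6085 j6 2.208 pos [0.5082 0.2332 0.1036] F [-1.4 -0.1  1.8] 0.179
```

```bash
python3 look.py w7
python3 - <<'E'
from h import *
for n in('w6','w7'):
    s,d,p=load(n); crop(p,200,400,140,270,4,n+'c.png')
E
```

```text
(no output)
```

View pics/w6c.png

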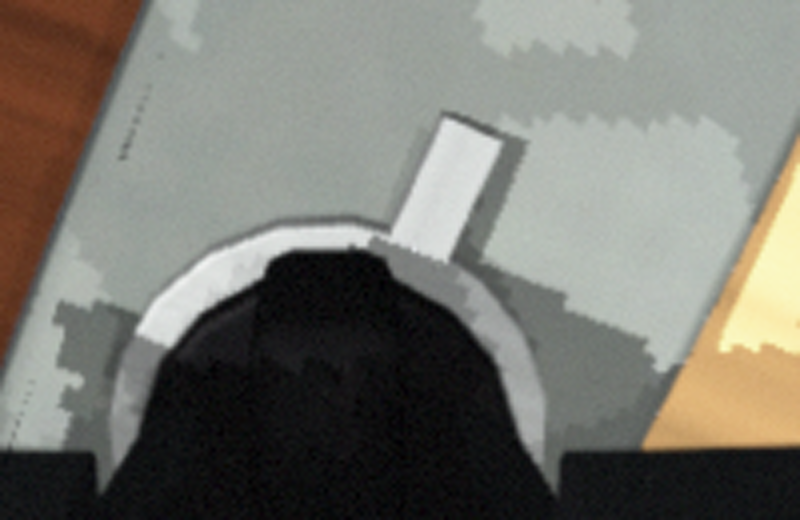

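View pics/w7c.png

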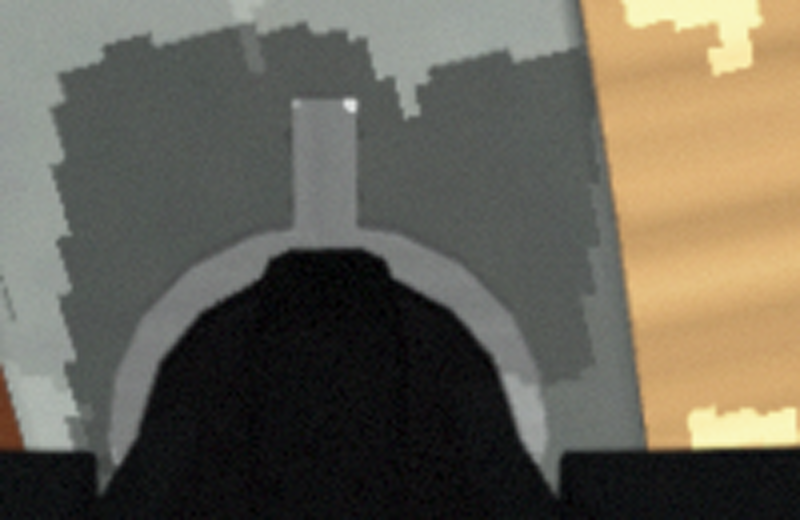

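```bash
cat > tab.py <<'E'
from h import *
c=calibration('wrist')
def tab(n,tip,base,u0=200,v0=140,k=4,z=.086):
    s,d,p=load(n); f=lambda q:(u0+q[0]/k-.4,v0+q[1]/k-.4)
    a=watz(c,s,*f(tip),z);b=watz(c,s,*f(base),z); print(n,a,b,'tab yaw',np.arctan2(*(a-b)[1::-1]),'tool',s['orientation'][2], 'from centre',np.arctan2(a[1]-.2338,a[0]-.508))
    return
if __name__=='__main__':
    tab('w6',(473,128),(425,248)); tab('w7',(325,100),(326,228))
    s,d,p=load('w6');P=wcloud(c,d,s); print(P[165:195:3,305:325:4,2].round(4))
E
python3 tab.py
```

```text
w6 [0.55336586 0.23114237 0.086     ] [0.53642671 0.23100256 0.086     ] tab yaw 0.008253537463992858 tool 0.36463454596574185 from centre -0.058515355491692206
w7 [0.55170043 0.22255333 0.086     ] [0.53544817 0.22655393 0.086     ] tab yaw -0.2413581732700397 tool -0.24870669145937607 from centre -0.2518920730438805
[[0.0801 0.081  0.0807 0.0816 0.0813]
 [0.0805 0.0805 0.0805 0.0812 0.0804]
 [0.0814 0.0857 0.0895 0.0866 0.0815]
 [0.0807 0.0881 0.0894 0.0888 0.0889]
 [0.0811 0.0892 0.0877 0.0887 0.0882]
 [0.0863 0.0894 0.0893 0.0892 0.0879]
 [0.0885 0.0886 0.0874 0.0875 0.0894]
 [0.0889 0.089  0.0892 0.0885 0.0803]
 [0.0895 0.0888 0.088  0.0885 0.0813]
 [0.0882 0.0893 0.0877 0.0894 0.0803]]
```

play_rows --motion '[[[0,0,0.07,0,0,0,1],[0,0,0.07,0,0,0,1],[0,0,0.07,0,0,0,1]]]'

```text
clock: 14.37
position: [0.5082, 0.2331, 0.1036]
orientation: [3.138, -0.001, -0.45]
force: [-0.2, 0.3, 1.2]
gripper_width: 0.183
```

```bash
python3 tq.py
```

```text
yaw [ 3.1384e+00 -7.0000e-04 -4.5040e-01] Tq [0.102 0.32  0.211] eff6 -0.6204 j6 2.41 pos [0.5082 0.2331 0.1036] F [-0.2  0.3  1.2] 0.183
```

play_rows --motion '[[[0,0,0,0,0,0,0.7],[0,0,0,0,0,0,0.5],[0,0,0,0,0,0,0.3],[0,0,0,0,0,-2,0.3],[0,0,0,0,0,-4,0.3],[0,0,0,0,0,-4,0.3],[0,0,0,0,0,0,0.3],[0,0,0,0,0,0,0.3]]]'

```text
clock: 15.03
position: [0.5059, 0.232, 0.203]
orientation: [3.132, 0.005, -0.422]
force: [-0.0, -0.4, -0.1]
gripper_width: 0.698
```

```bash
python3 tq.py; python3 look.py w8
```

```text
yaw [ 3.132   0.005  -0.4216] Tq [0.048 0.131 0.   ] eff6 0.0352 j6 2.381 pos [0.5059 0.232  0.203 ] F [-0.  -0.4 -0.1] 0.698
```

View pics/w8.png

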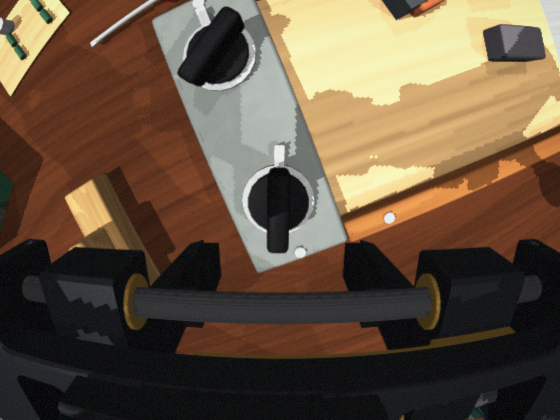

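play_rows --motion '[[[0,0,-0.12,0,0,0,0.3],[0,0,-0.12,0,0,0,0.3],[0,0,-0.12,0,0,0,0.3],[0,0,-0.12,0,0,0,0.3],[0,0,-0.12,0,0,0,0.3],[0,0,-0.12,0,0,0,0.3],[0,0,-0.12,0,0,0,0.3],[0,0,-0.12,0,0,0,0.3]]]'

```text
clock: 15.75
position: [0.5026, 0.2304, 0.1931]
orientation: [-3.141, 0.021, 0.578]
force: [-0.5, 0.4, -0.2]
gripper_width: 0.7
```

play_rows --motion '[[[0,0,-0.12,0,0,0,0.3],[0,0,-0.12,0,0,0,0.3],[0,0,-0.12,0,0,0,0.3],[0,0,-0.12,0,0,0,0.3],[0,0,-0.12,0,0,0,0.3],[0,0,-0.12,0,0,0,0.3],[0,0,-0.12,0,0,0,0.3],[0,0,-0.12,0,0,0,0.3]]]'

```text
clock: 16.42
position: [0.4958, 0.2274, 0.1783]
orientation: [-3.105, 0.018, 1.578]
force: [-0.4, -0.9, -0.3]
gripper_width: 0.701
```

play_rows --motion '[[[0,0,-0.12,0,0,0,0.3],[0,0,-0.12,0,0,0,0.3],[0,0,-0.12,0,0,0,0.3],[0,0,-0.12,0,0,0,0.3],[0,0,-0.12,0,0,0,0.3],[0,0,-0.12,0,0,0,0.3],[0,0,-0.12,0,0,0,0.3],[0,0,-0.12,0,0,0,0.3]]]'

```text
clock: 17.08
position: [0.4887, 0.2243, 0.1637]
orientation: [-3.09, -0.033, 2.577]
force: [-0.1, -1.2, 0.1]
gripper_width: 0.698
```

```bash
python3 plan.py .508 .2335 .103 2.69; python3 look.py w9
python3 - <<'E'
from h import *
s,d,p=load('w8'); c=calibration('wrist')
P=wcloud(c,d,s); m=(P[...,2]>.124)&(P[...,2]<.138)&(np.hypot(P[...,0]-.508,P[...,1]-.2335)<.036)
q=P[m][:,:2]; print(q.mean(0),cv2.minAreaRect(q.astype(np.float32)*1000))
crop(p,220,360,130,260,5,'w8c.png')
E
```

```text
clock 17.08 pos [0.4887 0.2243 0.1637] rpy [-3.0897 -0.033   2.5767] j [ 0.39  0.11  1.94 -0.    1.16 -0.62] F [-0.1 -1.2  0.1] Tq [ 0.03  -0.052 -0.013] w 0.698
n 2
[-0.025, -0.018, -0.056, -0.67, 1.06, 2.96]
[-0.025, -0.018, -0.056, -0.67, 0.95, 3.0]
[0.50926221 0.23243887] ((507.6573181152344, 232.90391540527344), (15.963386535644531, 58.418060302734375), 65.13004302978516)
```

View pics/w9.png

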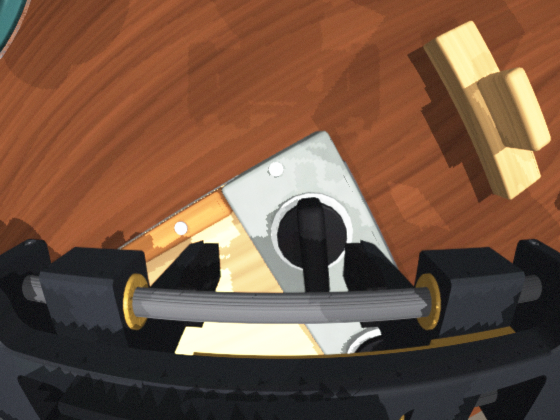

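View pics/w8c.png

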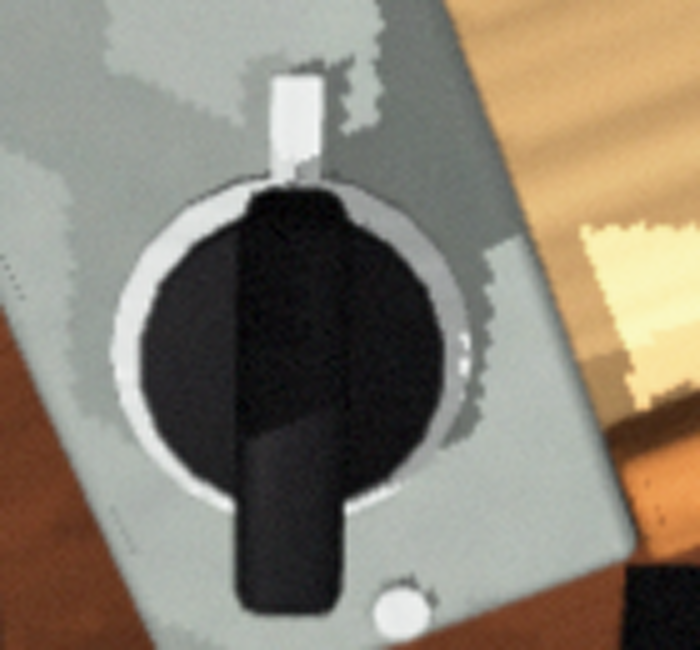

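Run:
```python
from tab import *
tab('w8',(298,75),(297,178),220,130,5,.089)
tab('w4',(348,181),(300,181),165,110,3.2,.089)
tab('w4',(735,184),(697,184),165,110,3.2,.089)
tab('w6',(473,128),(425,248),z=.089); tab('w7',(325,100),(326,228),z=.089)
```

```text
w8 [0.54862899 0.21350792 0.089     ] [0.53346397 0.22050601 0.089     ] tab yaw -0.4323450563690534 tool -0.4215968787772095 from centre -0.46320613703315944
w4 [0.55269615 0.23019226 0.089     ] [0.53767478 0.2310269  0.089     ] tab yaw -0.05550676737536646 tool 1.5258384907707065 from centre -0.08054245805188787
w4 [0.68080826 0.22431114 0.089     ] [0.66708916 0.22466427 0.089     ] tab yaw -0.025734765228691028 tool 1.5258384907707065 from centre -0.05485469907655031
w6 [0.55322644 0.23130181 0.089     ] [0.53658917 0.23116282 0.089     ] tab yaw 0.00835372641636959 tool 0.36463454596574185 from centre -0.05518132601707935
w7 [0.551535   0.22245446 0.089     ] [0.53557267 0.22638377 0.089     ] tab yaw -0.24136296517873373 tool -0.24870669145937607 from centre -0.25493694655983967
```

play_rows --motion '[[[-0.025,-0.018,-0.056,-0.7,1.1,2.0,0.3],[-0.025,-0.018,-0.056,-0.7,1.0,2.0,0.3],[0,0,0,0,0,0,0.3]]]'

```text
clock: 17.38
position: [0.5094, 0.2342, 0.119]
orientation: [3.141, -0.0, 2.697]
force: [-0.0, -0.3, -0.5]
gripper_width: 0.697
```

```bash
python3 plan.py .508 .2335 .103 2.695
```

```text
clock 17.38 pos [0.5094 0.2342 0.119 ] rpy [ 3.1413e+00 -2.0000e-04  2.6966e+00] j [ 0.39  0.15  1.97  0.    1.02 -0.74] F [-0.  -0.3 -0.5] Tq [-0.018 -0.025 -0.025] w 0.697
n 1
[0.0, 0.0, 0.002, 0.1, -0.13, 1.6]
```

play_rows --motion '[[[0,0,0,0.1,-0.1,1.5,0.6],[0,0,0,0,0,0.2,1],[0,0,0,0,0,0,1],[0,0,0,0,0,0,1],[0,0,0,0,0,0,1],[0,0,0,0,0,0,1],[0,0,0,0,0,0,1],[0,0,0,0,0,0,1]]]'

```text
clock: 18.05
position: [0.5067, 0.2336, 0.1023]
orientation: [-3.139, -0.004, 2.686]
force: [1.6, 3.1, -8.3]
gripper_width: 0.18
```

```bash
python3 plan.py .508 .2335 .103 2.315
```

```text
clock 18.05 pos [0.5067 0.2336 0.1023] rpy [-3.1387 -0.0038  2.6859] j [ 0.39  0.17  1.98  0.    0.99 -0.73] F [ 1.6  3.1 -8.3] Tq [ 0.426 -0.22   0.179] w 0.18
n 4
[-0.001, -0.001, 0.093, -0.03, 0.01, -0.02]
[-0.001, -0.001, 0.093, -0.03, 0.02, -0.02]
[-0.001, -0.001, 0.093, -0.03, 0.02, -0.02]
[-0.001, -0.001, 0.093, -0.03, 0.02, -0.02]
```

play_rows --motion '[[[0,0,0.08,0,0,0,1],[0,0,0.08,0,0,0,1],[0,0,0.08,0,0,0,1],[0,0,0.08,0,0,0,1]]]'

```text
clock: 18.38
position: [0.5068, 0.2338, 0.1023]
orientation: [-3.138, -0.002, 2.356]
force: [1.7, 1.2, -4.4]
gripper_width: 0.181
```

```bash
python3 tq.py
```

```text
yaw [-3.1381e+00 -1.7000e-03  2.3559e+00] Tq [ 0.071 -0.041  0.226] eff6 -0.8151 j6 -0.398 pos [0.5068 0.2338 0.1023] F [ 1.7  1.2 -4.4] 0.181
```

play_rows --motion '[[[0,0,0.036,0,0,0,1]]]'

```text
clock: 18.47
position: [0.5068, 0.2339, 0.1023]
orientation: [-3.138, -0.001, 2.317]
force: [1.3, 1.5, -3.3]
gripper_width: 0.176
```

play_rows --motion '[[[0,0,0,0,0,0,0.7],[0,0,0,0,0,0,0.5],[0,0,0,0,0,0,0.3],[0,0,0,0,0,-3,0.3],[0,0,0,0,0,-4,0.3],[0,0,0,0,0,-4,0.3]]]'

```text
clock: 18.97
position: [0.5006, 0.2309, 0.2057]
orientation: [-3.118, -0.008, 2.32]
force: [0.3, 0.6, -0.7]
gripper_width: 0.609
```

```bash
python3 plan.py .56 .2 .25 1.53
```

```text
clock 18.97 pos [0.5006 0.2309 0.2057] rpy [-3.118 -0.008  2.32 ] j [ 0.39  0.07  1.89 -0.    1.21 -0.36] F [ 0.3  0.6 -0.7] Tq [0.021 0.01  0.045] w 0.609
n 8
[-0.003, 0.0, 0.099, -0.78, 0.27, -0.57]
[-0.003, 0.0, 0.099, -0.75, 0.35, -0.57]
[-0.003, 0.0, 0.099, -0.72, 0.42, -0.56]
[-0.003, 0.0, 0.099, -0.67, 0.49, -0.56]
[-0.003, 0.0, 0.099, -0.62, 0.56, -0.56]
[-0.003, 0.0, 0.099, -0.56, 0.62, -0.56]
[-0.003, 0.0, 0.099, -0.5, 0.67, -0.56]
[-0.003, 0.0, 0.099, -0.43, 0.72, -0.56]
```

play_rows --motion '[[[-0.006,0,0.05,-1.5,0.9,-0.5,0.2],[-0.006,0,0.05,-1.5,1.0,-0.5,0.2],[-0.006,0,0.05,-1.5,1.1,-0.5,0.2],[0,0,0.05,-0.6,1.3,-0.5,0.2],[0,0,0,0,0,0,0.2],[0,0,0,0,0,0,0.2]]]'

```text
clock: 19.47
position: [0.5753, 0.2197, 0.2429]
orientation: [3.124, -0.0, 2.118]
force: [-0.5, -1.0, -0.2]
gripper_width: 0.8
```

```bash
python3 look.py w10; python3 plan.py .637 .228 .15 2.1
python3 - <<'E'
from h import *
s,d,p=load('w10'); c=calibration('wrist')
P=wcloud(c,d,s)
for x,y in((.508,.2335),(.637,.228)):
    m=(P[...,2]>.124)&(P[...,2]<.138)&(np.hypot(P[...,0]-x,P[...,1]-y)<.036)
    q=P[m][:,:2]; print(q.mean(0),cv2.minAreaRect(q.astype(np.float32)*1000))
E
```

```text
clock 19.52 pos [0.5753 0.2198 0.243 ] rpy [ 3.1239e+00 -3.0000e-04  2.1180e+00] j [ 0.32  0.14  1.74  0.    1.24 -0.23] F [ 0.  -0.7 -0.4] Tq [-0.043  0.043  0.034] w 0.803
n 3
[0.006, 0.0, 0.006, -0.84, 1.84, 3.13]
[0.006, 0.0, 0.006, -0.83, 1.87, 3.12]
[0.006, 0.0, 0.006, -0.81, 1.89, 3.11]
[0.50820908 0.23433759] ((507.74609375, 233.68154907226562), (16.70657730102539, 60.2763557434082), 43.50423049926758)
[0.6351943  0.22887672] ((637.2763061523438, 227.6162872314453), (17.102210998535156, 59.303001403808594), 30.66010093688965)
```

View pics/w10.png

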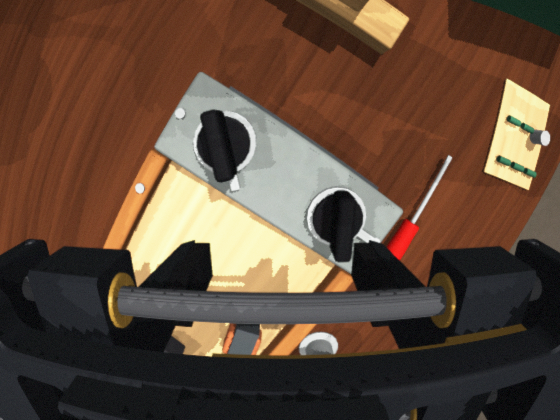

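Run:
```python
from h import *
s,d,p=load('w10'); crop(p,185,265,100,200,6,'w10c.png')
```

```text
(no output)
```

View pics/w10c.png

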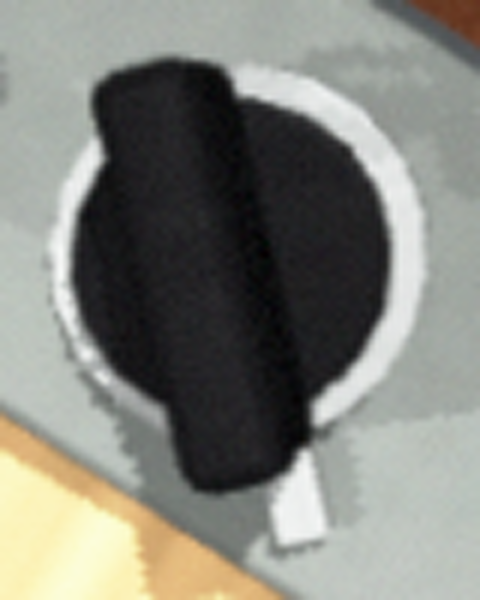

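Run:
```python
from tab import *
tab('w10',(300,540),(289,475),185,100,6,.089)
# edges of tab: left/right
tab('w10',(275,545),(268,490),185,100,6,.089); tab('w10',(327,535),(312,455),185,100,6,.089)
# ring centre check: ring outer circle in crop approx centre
s,d,p=load('w10'); print(watz(c,s,185+238/6-.4,100+252/6-.4,.089))
```

```text
w10 [0.53880118 0.19982021 0.089     ] [0.53214037 0.20802727 0.089     ] tab yaw -0.8890249813132786 tool 2.117885024085952 from centre -0.8344259292062878
w10 [0.53575689 0.19705913 0.089     ] [0.53044377 0.20422708 0.089     ] tab yaw -0.9329302867208422 tool 2.117885024085952 from centre -0.9237990155318675
w10 [0.54210422 0.20273501 0.089     ] [0.53369957 0.21266145 0.089     ] tab yaw -0.8682252028103268 tool 2.117885024085952 from centre -0.7387959686187137
[0.50774615 0.23444669 0.089     ]
```

play_rows --motion '[[[0.006,0,0.006,-0.9,1.9,3.2,0.3],[0.006,0,0.006,-0.9,1.9,3.2,0.3],[0.006,0,0.006,-0.8,1.9,3.1,0.3],[0,0,0,0,0,0,0.3]]]'

```text
clock: 19.85
position: [0.6379, 0.229, 0.1477]
orientation: [3.14, -0.0, 2.107]
force: [-2.1, -0.6, -2.3]
gripper_width: 0.702
```

```bash
python3 plan.py .637 .2278 .104 2.1
```

```text
clock 19.85 pos [0.6379 0.229  0.1477] rpy [ 3.1398e+00 -3.0000e-04  2.1073e+00] j [ 0.31  0.33  1.69  0.    1.12 -0.23] F [-2.1 -0.6 -2.3] Tq [-0.134  0.044  0.061] w 0.702
n 2
[0.001, 0.0, 0.004, -0.03, -0.07, 2.18]
[0.001, 0.0, 0.004, -0.03, -0.07, 2.18]
```

play_rows --motion '[[[0,0,0,0,-0.1,2.2,0.3],[0,0,0,0,-0.1,1.5,0.3],[0,0,0,0,0,0.7,0.3]]]'

```text
clock: 20.1
position: [0.6334, 0.2284, 0.1006]
orientation: [-3.138, -0.002, 2.112]
force: [0.2, -0.0, -0.3]
gripper_width: 0.701
```

```bash
python3 plan.py .637 .2278 .104 2.1
```

```text
clock 20.1 pos [0.6334 0.2284 0.1006] rpy [-3.1384e+00 -1.9000e-03  2.1121e+00] j [ 0.31  0.37  1.73  0.    1.04 -0.23] F [ 0.2 -0.  -0.3] Tq [-0.022  0.08   0.006] w 0.701
n 1
[-0.003, -0.002, 0.012, -0.24, 0.27, -0.34]
```

play_rows --motion '[[[-0.003,0,0.01,-0.2,0.3,-0.3,0.6],[0,0,0,0,0,0,1],[0,0,0,0,0,0,1],[0,0,0,0,0,0,1],[0,0,0,0,0,0,1],[0,0,0,0,0,0,1],[0,0,0,0,0,0,1],[0,0,0,0,0,0,1]]]'

```text
clock: 20.77
position: [0.636, 0.2293, 0.1095]
orientation: [3.138, -0.001, 2.105]
force: [0.8, 0.6, -5.9]
gripper_width: 0.181
```

```bash
python3 plan.py .637 .2278 .104 2.1
```

```text
clock 20.77 pos [0.636  0.2293 0.1095] rpy [ 3.1375e+00 -1.3000e-03  2.1047e+00] j [ 0.31  0.36  1.72  0.    1.05 -0.23] F [ 0.8  0.6 -5.9] Tq [ 0.023 -0.048 -0.002] w 0.181
n 1
[0.004, -0.001, 0.005, -0.18, 0.01, 0.55]
```

play_rows --motion '[[[0,0,0.11,0,0,0,1],[0,0,0.11,0,0,0,1],[0,0,0.11,0,0,0,1],[0,0,0.11,0,0,0,1],[0,0,0.11,0,0,0,1],[0,0,0.11,0,0,0,1],[0,0,0.11,0,0,0,1],[0,0,0.11,0,0,0,1]]]'

```text
clock: 21.43
position: [0.638, 0.2294, 0.1095]
orientation: [3.137, -0.006, 1.186]
force: [1.3, -0.7, -1.7]
gripper_width: 0.175
```

```bash
python3 tq.py
```

```text
yaw [ 3.1365 -0.0061  1.1857] Tq [-0.151  0.044  0.002] eff6 -1.4139 j6 0.692 pos [0.638  0.2294 0.1095] F [ 1.3 -0.7 -1.7] 0.175
```

play_rows --motion '[[[0,0,0.08,0,0,0,1],[0,0,0.08,0,0,0,1],[0,0,0.08,0,0,0,1]]]'

```text
clock: 21.68
position: [0.6385, 0.2291, 0.1095]
orientation: [3.137, -0.007, 0.932]
force: [1.3, -0.5, -1.1]
gripper_width: 0.178
```

```bash
python3 tq.py
```

```text
yaw [ 3.1374 -0.0072  0.932 ] Tq [-0.106  0.097  0.039] eff6 -1.0086 j6 0.946 pos [0.6385 0.2291 0.1095] F [ 1.3 -0.5 -1.1] 0.178
```

Turned 1.17 rad, still slack. Continue in small steps.

play_rows --motion '[[[0,0,0.07,0,0,0,1],[0,0,0.07,0,0,0,1]]]'

```text
clock: 21.85
position: [0.6388, 0.2289, 0.1095]
orientation: [3.138, -0.008, 0.784]
force: [1.0, 0.1, -0.7]
gripper_width: 0.175
```

```bash
python3 tq.py
```

```text
yaw [ 3.1381 -0.0078  0.7843] Tq [-0.079  0.151  0.067] eff6 -0.8816 j6 1.093 pos [0.6388 0.2289 0.1095] F [ 1.   0.1 -0.7] 0.175
```

play_rows --motion '[[[0,0,0.07,0,0,0,1],[0,0,0.07,0,0,0,1]]]'

```text
clock: 22.02
position: [0.639, 0.2287, 0.1095]
orientation: [3.139, -0.008, 0.637]
force: [0.7, -1.4, -0.4]
gripper_width: 0.18
```

```bash
python3 tq.py
```

```text
yaw [ 3.1389 -0.0081  0.6372] Tq [-0.071  0.157  0.002] eff6 -0.8881 j6 1.241 pos [0.639  0.2287 0.1095] F [ 0.7 -1.4 -0.4] 0.18
```

play_rows --motion '[[[0,0,0.07,0,0,0,1],[0,0,0.07,0,0,0,1]]]'

```text
clock: 22.18
position: [0.6391, 0.2284, 0.1095]
orientation: [3.14, -0.008, 0.49]
force: [0.3, -0.1, -0.2]
gripper_width: 0.179
```

```bash
python3 tq.py
```

```text
yaw [ 3.1398 -0.0083  0.49  ] Tq [-0.09   0.188  0.067] eff6 -0.8887 j6 1.388 pos [0.6391 0.2284 0.1095] F [ 0.3 -0.1 -0.2] 0.179
```

play_rows --motion '[[[0,0,0.07,0,0,0,1],[0,0,0.07,0,0,0,1]]]'

```text
clock: 22.35
position: [0.6393, 0.2281, 0.1095]
orientation: [3.141, -0.008, 0.343]
force: [0.5, -0.1, -0.4]
gripper_width: 0.177
```

```bash
python3 tq.py
```

```text
yaw [ 3.1405 -0.0083  0.3429] Tq [-0.078  0.189  0.007] eff6 -0.8888 j6 1.535 pos [0.6393 0.2281 0.1095] F [ 0.5 -0.1 -0.4] 0.177
```

play_rows --motion '[[[0,0,0.07,0,0,0,1],[0,0,0.07,0,0,0,1]]]'

```text
clock: 22.52
position: [0.6393, 0.2277, 0.1094]
orientation: [3.141, -0.008, 0.196]
force: [-0.6, 0.2, -1.1]
gripper_width: 0.179
```

```bash
python3 tq.py
```

```text
yaw [ 3.1413 -0.008   0.1958] Tq [-0.1    0.153  0.043] eff6 -0.889 j6 1.682 pos [0.6393 0.2277 0.1094] F [-0.6  0.2 -1.1] 0.179
```

play_rows --motion '[[[0,0,0.07,0,0,0,1],[0,0,0.07,0,0,0,1]]]'

```text
clock: 22.68
position: [0.6394, 0.2274, 0.1095]
orientation: [-3.141, -0.008, 0.049]
force: [0.3, -0.6, -0.1]
gripper_width: 0.183
```

```bash
python3 tq.py
```

```text
yaw [-3.1412 -0.0078  0.0487] Tq [-0.052  0.217  0.054] eff6 -0.8891 j6 1.829 pos [0.6394 0.2274 0.1095] F [ 0.3 -0.6 -0.1] 0.183
```

play_rows --motion '[[[0,0,0.05,0,0,0,1],[0,0,0.05,0,0,0,1]]]'

```text
clock: 22.85
position: [0.6394, 0.2272, 0.1094]
orientation: [-3.141, -0.007, -0.057]
force: [-0.2, -0.2, -1.1]
gripper_width: 0.179
```

```bash
python3 tq.py
```

```text
yaw [-3.1408 -0.0074 -0.0574] Tq [0.022 0.25  0.234] eff6 -0.5337 j6 1.935 pos [0.6394 0.2272 0.1094] F [-0.2 -0.2 -1.1] 0.179
```

play_rows --motion '[[[0,0,0.05,0,0,0,1],[0,0,0.05,0,0,0,1]]]'

```text
clock: 23.02
position: [0.6394, 0.2269, 0.1095]
orientation: [-3.141, -0.007, -0.162]
force: [0.4, -0.6, -0.7]
gripper_width: 0.177
```

```bash
python3 tq.py
```

```text
yaw [-3.1406 -0.0072 -0.1615] Tq [-0.03   0.236  0.21 ] eff6 -0.4155 j6 2.039 pos [0.6394 0.2269 0.1095] F [ 0.4 -0.6 -0.7] 0.177
```

play_rows --motion '[[[0,0,0.05,0,0,0,1],[0,0,0.05,0,0,0,1]]]'

```text
clock: 23.18
position: [0.6393, 0.2267, 0.1095]
orientation: [-3.141, -0.007, -0.265]
force: [-0.1, 0.0, -0.5]
gripper_width: 0.178
```

```bash
python3 tq.py; python3 look.py w11
```

```text
yaw [-3.1406 -0.0069 -0.2653] Tq [-0.009  0.285  0.237] eff6 -0.4197 j6 2.143 pos [0.6393 0.2267 0.1095] F [-0.1  0.  -0.5] 0.178
```

View pics/w11.png

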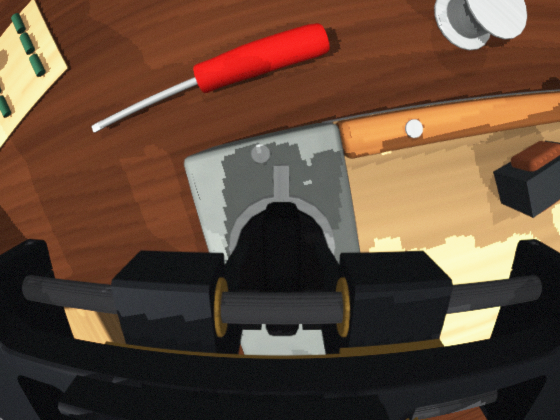

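Run:
```python
from h import *
s,d,p=load('w11'); crop(p,230,340,145,225,7,'w11c.png')
```

```text
(no output)
```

View pics/w11c.png

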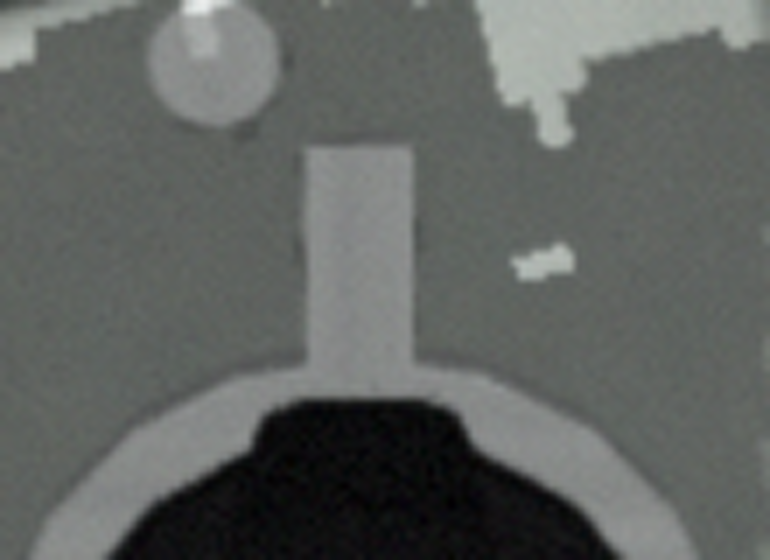

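play_rows --motion '[[[0,0,0.07,0,0,0,1],[0,0,0.07,0,0,0,1],[0,0,0.07,0,0,0,1],[0,0,0.05,0,0,0,1]]]'

```text
clock: 23.57
position: [0.6391, 0.2261, 0.1095]
orientation: [-3.14, -0.006, -0.532]
force: [-0.4, -0.2, -0.5]
gripper_width: 0.175
```

```bash
python3 tq.py
```

```text
yaw [-3.1404 -0.0064 -0.5321] Tq [0.026 0.232 0.254] eff6 -0.2329 j6 2.41 pos [0.6391 0.2261 0.1095] F [-0.4 -0.2 -0.5] 0.175
```

play_rows --motion '[[[0,0,0,0,0,0,0.7],[0,0,0,0,0,0,0.5],[0,0,0,0,0,0,0.3],[0,0,0,0,0,-2,0.3],[0,0,0,0,0,-4,0.3],[0,0,0,0,0,-2,0.3],[0,0,0,0,0,0,0.3]]]'

```text
clock: 24.15
position: [0.6367, 0.2257, 0.189]
orientation: [3.138, -0.002, -0.523]
force: [0.3, 0.3, 0.7]
gripper_width: 0.68
```

```bash
python3 tq.py; python3 look.py w12
python3 - <<'E'
from h import *
s,d,p=load('w12'); c=calibration('wrist');crop(p,200,360,110,260,4,'w12c.png')
P=wcloud(c,d,s)
for x,y in((.508,.2335),(.637,.228)):
    m=(P[...,2]>.124)&(P[...,2]<.138)&(np.hypot(P[...,0]-x,P[...,1]-y)<.036)
    q=P[m][:,:2]; print(q.mean(0),cv2.minAreaRect(q.astype(np.float32)*1000))
E
```

```text
yaw [ 3.138e+00 -1.600e-03 -5.231e-01] Tq [ 0.086  0.112 -0.048] eff6 0.0219 j6 2.401 pos [0.6367 0.2257 0.189 ] F [0.3 0.3 0.7] 0.68
[0.52072174 0.22341692] ((517.057861328125, 224.74676513671875), (16.01097869873047, 34.35834503173828), 43.98006057739258)
[0.63965819 0.22609067] ((638.2324829101562, 227.1802520751953), (15.715354919433594, 58.68663024902344), 60.4583625793457)
```

View pics/w12c.png

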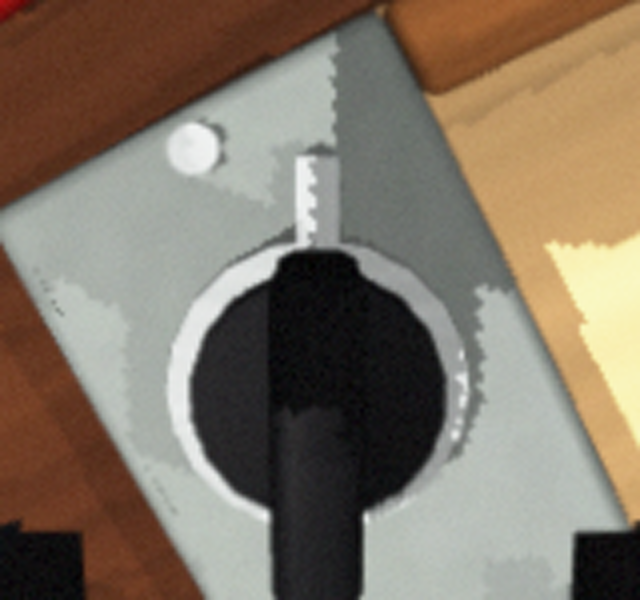

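play_rows --motion '[[[0,0,-0.12,0,0,-0.2,0.3],[0,0,-0.12,0,0,-0.2,0.3],[0,0,-0.12,0,0,-0.2,0.3],[0,0,-0.12,0,0,-0.2,0.3],[0,0,-0.12,0,0,-0.2,0.3],[0,0,-0.12,0,0,-0.2,0.3],[0,0,-0.12,0,0,-0.2,0.3],[0,0,-0.12,0,0,-0.2,0.3]]]'

```text
clock: 24.87
position: [0.6307, 0.2238, 0.1889]
orientation: [3.141, 0.019, 0.475]
force: [0.3, 0.5, -0.1]
gripper_width: 0.7
```

play_rows --motion '[[[0,0,-0.12,0,0,-0.2,0.3],[0,0,-0.12,0,0,-0.2,0.3],[0,0,-0.12,0,0,-0.2,0.3],[0,0,-0.12,0,0,-0.2,0.3],[0,0,-0.12,0,0,-0.2,0.3],[0,0,-0.12,0,0,-0.2,0.3],[0,0,-0.12,0,0,-0.2,0.3],[0,0,-0.12,0,0,-0.2,0.3]]]'

```text
clock: 25.53
position: [0.6229, 0.2214, 0.1852]
orientation: [-3.104, 0.019, 1.475]
force: [0.2, 0.5, 0.3]
gripper_width: 0.703
```

play_rows --motion '[[[0,0,-0.12,0,0,-0.2,0.3],[0,0,-0.12,0,0,-0.2,0.3],[0,0,-0.12,0,0,-0.2,0.3],[0,0,-0.12,0,0,-0.2,0.3],[0,0,-0.12,0,0,-0.2,0.3],[0,0,-0.12,0,0,-0.2,0.3],[0,0,-0.12,0,0,-0.2,0.3],[0,0,-0.12,0,0,-0.2,0.3]]]'

```text
clock: 26.2
position: [0.6154, 0.219, 0.1817]
orientation: [-3.085, -0.035, 2.473]
force: [-1.2, -0.0, 0.3]
gripper_width: 0.698
```

```bash
python3 plan.py .638 .2272 .125 2.61
```

```text
clock 26.2 pos [0.6154 0.219  0.1817] rpy [-3.0855 -0.035   2.4733] j [ 0.31  0.3   1.66 -0.    1.24 -0.6 ] F [-1.2 -0.   0.3] Tq [-0.028 -0.027  0.008] w 0.698
n 2
[-0.027, -0.019, -0.068, -0.73, 1.17, 2.75]
[-0.027, -0.019, -0.068, -0.75, 1.05, 2.79]
```

play_rows --motion '[[[-0.027,-0.019,-0.068,-0.7,1.2,2.8,0.3],[-0.027,-0.019,-0.068,-0.7,1.1,2.8,0.3],[0,0,0,0,0,0,0.3]]]'

```text
clock: 26.45
position: [0.6377, 0.2284, 0.1199]
orientation: [3.14, -0.0, 2.624]
force: [-0.4, -0.3, -2.4]
gripper_width: 0.702
```

```bash
python3 plan.py .638 .2272 .104 2.61
```

```text
clock 26.45 pos [0.6377 0.2284 0.1199] rpy [ 3.1398 -0.      2.624 ] j [ 0.31  0.36  1.71  0.    1.07 -0.75] F [-0.4 -0.3 -2.4] Tq [-0.08   0.015 -0.002] w 0.702
n 1
[0.002, 0.0, 0.014, -0.09, -0.09, 1.59]
```

play_rows --motion '[[[0,0,0.014,-0.1,-0.1,1.5,0.6],[0,0,0,0,0,0,1],[0,0,0,0,0,0,1],[0,0,0,0,0,0,1],[0,0,0,0,0,0,1],[0,0,0,0,0,0,1],[0,0,0,0,0,0,1],[0,0,0,0,0,0,1]]]'

```text
clock: 27.12
position: [0.6357, 0.228, 0.1032]
orientation: [-3.141, -0.006, 2.605]
force: [1.7, -0.1, -9.0]
gripper_width: 0.18
```

```bash
python3 tq.py
```

```text
yaw [-3.1409 -0.0057  2.6046] Tq [-0.122 -0.06   0.162] eff6 0.1963 j6 -0.73 pos [0.6357 0.228  0.1032] F [ 1.7 -0.1 -9. ] 0.18
```

Need 2.315: 0.29 more.

play_rows --motion '[[[0,0,0.08,0,0,0,1],[0,0,0.08,0,0,0,1],[0,0,0.08,0,0,0,1]]]'

```text
clock: 27.37
position: [0.6359, 0.2283, 0.1031]
orientation: [-3.14, -0.004, 2.359]
force: [2.4, 1.5, -4.5]
gripper_width: 0.178
```

```bash
python3 tq.py
```

```text
yaw [-3.1399 -0.0042  2.3586] Tq [ 0.141 -0.129  0.227] eff6 -0.8383 j6 -0.483 pos [0.6359 0.2283 0.1031] F [ 2.4  1.5 -4.5] 0.178
```

play_rows --motion '[[[0,0,0.042,0,0,0,1]]]'

```text
clock: 27.45
position: [0.636, 0.2284, 0.1031]
orientation: [-3.14, -0.004, 2.313]
force: [0.6, 0.7, -4.3]
gripper_width: 0.177
```

play_rows --motion '[[[0,0,0,0,0,0,0.7],[0,0,0,0,0,0,0.5],[0,0,0,0,0,0,0.3],[0,0,0,0,0,-3,0.3],[0,0,0,0,0,-4,0.3],[0,0,0,0,0,-4,0.3],[0,0,0,0,0,-3,0.3],[0,0,0,0,0,0,0.3]]]'

```text
clock: 28.12
position: [0.635, 0.2272, 0.249]
orientation: [-3.135, -0.005, 2.319]
force: [0.8, 0.0, 1.3]
gripper_width: 0.704
```

```bash
python3 look.py w13; python3 plan.py .55 .33 .26 1.53
python3 - <<'E'
from h import *
s,d,p=load('w13'); c=calibration('wrist')
P=wcloud(c,d,s)
for x,y in((.508,.2335),(.637,.228)):
    m=(P[...,2]>.124)&(P[...,2]<.138)&(np.hypot(P[...,0]-x,P[...,1]-y)<.036)
    q=P[m][:,:2]; print(q.mean(0),cv2.minAreaRect(q.astype(np.float32)*1000))
E
```

```text
clock 28.17 pos [0.6343 0.227  0.2468] rpy [-3.1334 -0.006   2.3192] j [ 0.31  0.26  1.59  0.    1.3  -0.44] F [ 0.2 -0.2  0.8] Tq [-0.077 -0.042 -0.015] w 0.7
n 8
[-0.001, 0.0, 0.099, 1.66, 0.1, -0.16]
[-0.001, 0.0, 0.099, 1.66, -0.06, -0.16]
[-0.001, 0.0, 0.099, 1.65, -0.22, -0.16]
[-0.001, 0.0, 0.099, 1.62, -0.39, -0.16]
[-0.001, 0.0, 0.099, 1.57, -0.54, -0.16]
[-0.001, 0.0, 0.099, 1.51, -0.7, -0.16]
[-0.001, 0.0, 0.099, 1.44, -0.84, -0.16]
[-0.001, 0.0, 0.099, 1.35, -0.98, -0.16]
[0.50930117 0.23411636] ((508.0423278808594, 233.4840850830078), (16.481250762939453, 59.70695877075195), 43.5185661315918)
[0.63617167 0.22857998] ((636.927490234375, 227.4619140625), (15.349898338317871, 58.93589782714844), 43.372928619384766)
```

View pics/w13.png

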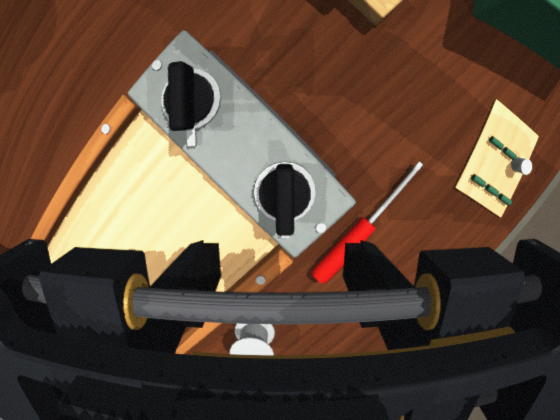

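```bash
python3 plan.py .515 .42 .26 3.12
python3 - <<'E'
from h import *
p,d=read_camera('top'); cv2.imwrite('pics/t4.png',p)
E
```

```text
clock 28.17 pos [0.6343 0.227  0.2468] rpy [-3.1334 -0.006   2.3192] j [ 0.31  0.26  1.59  0.    1.3  -0.44] F [ 0.2 -0.2  0.8] Tq [-0.077 -0.042 -0.015] w 0.7
n 8
[-0.001, -0.001, -0.1, 2.78, 0.55, -0.15]
[-0.001, -0.001, -0.1, 2.72, 0.82, -0.16]
[-0.001, -0.001, -0.1, 2.62, 1.09, -0.16]
[-0.001, -0.001, -0.1, 2.5, 1.35, -0.16]
[-0.001, -0.001, -0.1, 2.35, 1.59, -0.16]
[-0.001, -0.001, -0.1, 2.18, 1.82, -0.16]
[-0.001, -0.001, -0.1, 1.99, 2.03, -0.16]
[-0.001, -0.001, -0.1, 1.77, 2.21, -0.16]
```

View pics/t4.png

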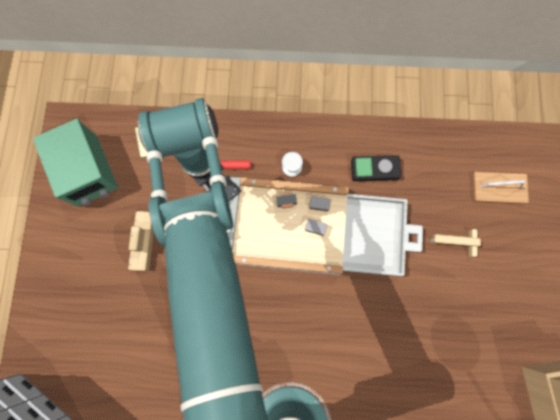

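play_rows --motion '[[[0,0,-0.1,2.8,0.5,-0.2,0],[0,0,-0.1,2.8,0.8,-0.2,0],[0,0,-0.1,2.8,1.1,-0.2,0],[0,0,-0.1,2.8,1.4,-0.2,0],[0,0,-0.1,2.7,1.6,-0.2,0],[0,0,-0.1,2.4,2.0,-0.2,0],[0,0,-0.1,2.1,2.4,-0.2,0],[0,0,-0.1,1.9,2.5,-0.2,0]]]'

```text
clock: 28.88
position: [0.4916, 0.4282, 0.2421]
orientation: [-3.123, -0.037, -3.137]
force: [1.0, 0.1, -0.3]
gripper_width: 1.0
```

play_rows --motion '[[[0,0,0,0,1.0,0,0],[0,0,0,0,0,0,0]]]'

```text
clock: 29.05
position: [0.4859, 0.4421, 0.2372]
orientation: [-3.12, -0.043, -3.127]
force: [0.1, -1.6, -0.6]
gripper_width: 0.997
```

```bash
python3 look.py w14; python3 plan.py .51 .47 .26 3.12
python3 - <<'E'
from h import *
s,d,p=load('w14'); c=calibration('wrist')
P=wcloud(c,d,s)
m=(P[...,2]>.08)&(P[...,2]<.1)&(np.hypot(P[...,0]-.51,P[...,1]-.47)<.08)
q=P[m][:,:2]; print(len(q),q.mean(0),cv2.minAreaRect(q.astype(np.float32)*1000))
m=(P[...,2]>.028)&(P[...,2]<.042)&(np.hypot(P[...,0]-.51,P[...,1]-.47)<.12)
q=P[m][:,:2]; print(len(q),q.mean(0),cv2.minAreaRect(q.astype(np.float32)*1000))
E
```

```text
clock 29.1 pos [0.4858 0.4412 0.2368] rpy [-3.1193 -0.0445 -3.1276] j [ 0.69  0.26  1.61  0.01  1.32 -0.89] F [-0.1  0.2 -0.2] Tq [ 0.052 -0.066  0.023] w 1.0
n 2
[-0.012, -0.022, 0.018, -1.18, 1.4, -1.24]
[-0.012, -0.022, 0.018, -1.18, 1.43, -1.2]
1778 [0.49822621 0.47066584] ((500.22967529296875, 471.15350341796875), (24.36318016052246, 69.50920867919922), 89.55432891845703)
4727 [0.49051516 0.46915394] ((500.436767578125, 471.2607727050781), (50.5054817199707, 175.0704803466797), 89.32262420654297)
```

View pics/w14.png

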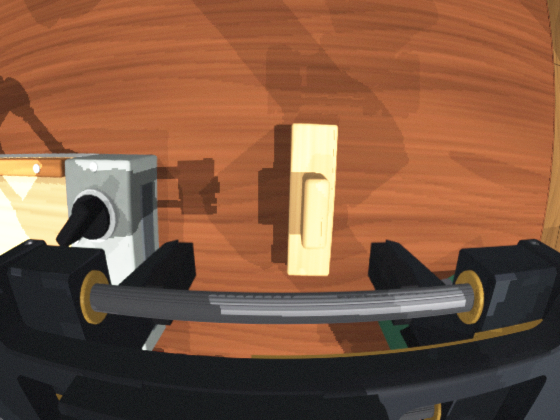

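```bash
python3 plan.py .5003 .4712 .11 3.131
```

```text
clock 29.1 pos [0.4858 0.4412 0.2368] rpy [-3.1193 -0.0445 -3.1276] j [ 0.69  0.26  1.61  0.01  1.32 -0.89] F [-0.1  0.2 -0.2] Tq [ 0.052 -0.066  0.023] w 1.0
n 4
[-0.006, -0.011, 0.006, -0.51, 0.82, 3.13]
[-0.006, -0.011, 0.006, -0.47, 0.8, 3.14]
[-0.006, -0.011, 0.006, -0.43, 0.79, 3.15]
[-0.006, -0.011, 0.006, -0.39, 0.77, 3.16]
```

play_rows --motion '[[[-0.006,-0.011,0.006,-0.5,0.8,3.2,0.2],[-0.006,-0.011,0.006,-0.5,0.8,3.2,0.2],[-0.006,-0.011,0.006,-0.4,0.8,3.2,0.2],[-0.006,-0.011,0.006,-0.4,0.8,3.2,0.2],[0,0,0,0,0,0,0.2]]]'

```text
clock: 29.52
position: [0.5057, 0.4658, 0.1028]
orientation: [-3.141, 0.005, 3.121]
force: [-1.2, -1.2, -1.3]
gripper_width: 0.802
```

```bash
python3 plan.py .5003 .4712 .049 3.131
```

```text
clock 29.52 pos [0.5057 0.4658 0.1028] rpy [-3.1409  0.0047  3.1206] j [ 0.71  0.39  1.7  -0.    1.05 -0.84] F [-1.2 -1.2 -1.3] Tq [0.025 0.035 0.009] w 0.802
n 2
[0.0, 0.002, -0.005, 0.29, 0.27, 2.69]
[0.0, 0.002, -0.005, 0.28, 0.27, 2.69]
```

play_rows --motion '[[[0,0,-0.005,0.3,0.3,2.5,0.2],[0,0,-0.005,0.3,0.3,2.2,0.2],[0,0,0,0,0,0.4,0.2]]]'

```text
clock: 29.77
position: [0.5027, 0.4667, 0.0503]
orientation: [-3.137, 0.003, 3.124]
force: [-0.8, 0.5, -1.6]
gripper_width: 0.796
```

```bash
python3 plan.py .5003 .4712 .049 3.131
```

```text
clock 29.77 pos [0.5027 0.4667 0.0503] rpy [-3.1370e+00  3.1000e-03  3.1244e+00] j [ 0.71  0.45  1.73 -0.01  0.97 -0.84] F [-0.8  0.5 -1.6] Tq [0.004 0.038 0.018] w 0.796
n 1
[-0.005, 0.003, -0.007, 0.25, 0.45, 0.13]
```

play_rows --motion '[[[-0.005,0.003,-0.007,0.2,0.5,0.1,0.6],[0,0,0,0,0,0,1],[0,0,0,0,0,0,1],[0,0,0,0,0,0,1],[0,0,0,0,0,0,1],[0,0,0,0,0,0,1],[0,0,0,0,0,0,1]]]' --grip_force 50

```text
clock: 30.35
position: [0.5063, 0.4708, 0.0574]
orientation: [3.137, 0.006, 3.127]
force: [0.6, 0.6, -0.7]
gripper_width: 0.297
```

play_rows --motion '[[[0,0,0,0,0,0,1],[0,0,0,0,0,0,1]]]'

```text
clock: 30.52
position: [0.5063, 0.471, 0.0581]
orientation: [3.136, 0.007, 3.127]
force: [0.5, 0.6, -2.7]
gripper_width: 0.268
```

```bash
python3 tq.py
```

```text
yaw [3.1362 0.0067 3.1271] Tq [0.036 0.031 0.034] eff6 0.0003 j6 -0.843 pos [0.5063 0.471  0.0581] F [ 0.5  0.6 -2.7] 0.268
```

play_rows --motion '[[[0,0,0,0,0,-2,1],[0,0,0,0,0,-4,1],[0,0,0,0,0,-4,1],[0,0,0,0,0,-4,1],[0,0,0,0,0,-3,1],[0,0,0,0,0,0,1]]]'

```text
clock: 31.02
position: [0.4998, 0.4663, 0.2238]
orientation: [-3.133, -0.009, 3.128]
force: [1.9, 0.8, -1.9]
gripper_width: 0.274
```

```bash
python3 plan.py .580 .142 .225 3.0986; python3 look.py w15
```

```text
clock 31.02 pos [0.4998 0.4663 0.2238] rpy [-3.1325 -0.0094  3.128 ] j [ 0.71  0.3   1.59 -0.    1.27 -0.84] F [ 1.9  0.8 -1.9] Tq [ 0.134 -0.181 -0.006] w 0.274
n 9
[-0.001, -0.001, 0.003, -0.94, -3.59, 0.01]
[-0.001, -0.001, 0.003, -0.95, -3.59, 0.01]
[-0.001, -0.001, 0.003, -0.96, -3.58, 0.0]
[-0.001, -0.001, 0.003, -0.98, -3.58, 0.0]
[-0.001, -0.001, 0.003, -0.99, -3.58, 0.0]
[-0.001, -0.001, 0.003, -1.0, -3.57, 0.0]
[-0.001, -0.001, 0.003, -1.01, -3.57, -0.01]
[-0.001, -0.001, 0.003, -1.02, -3.57, -0.01]
[-0.001, -0.001, 0.003, -1.03, -3.56, -0.01]
```

View pics/w15.png

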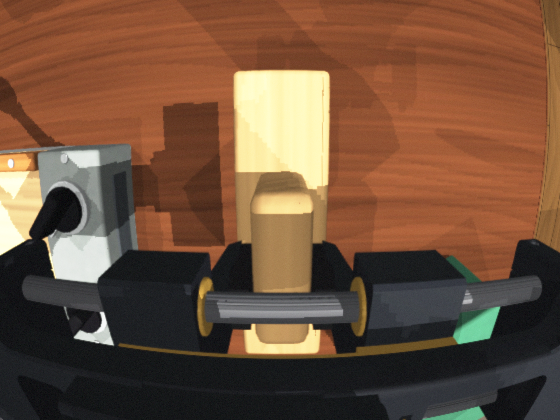

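Run:
```python
from h import *
s,d,p=load('w15'); c=calibration('wrist')
P=wcloud(c,d,s); M=rot(s['orientation']); T=(P-s['position'])@M
q=T[80:170:10,250:320:10]; print(np.median(q,axis=(1))[:,:].round(4)); q2=T[200:240:8,275:300:6]; print(np.median(q2,axis=1).round(4))
zt=np.median(q[...,2])
for u,v in((236,72),(327,72),(237,160),(327,160)):
    a=watz(c,s,u,v,(s['position']+M@[0.05,0,zt])[2]); print(M.T@(a-s['position']))
```

```text
[[ 0.0876 -0.0008  0.0205]
 [ 0.0824 -0.0008  0.0206]
 [ 0.0772 -0.0008  0.0209]
 [ 0.072  -0.0008  0.0205]
 [ 0.0669 -0.0008  0.0205]
 [ 0.0617 -0.0008  0.0205]
 [ 0.0565 -0.0008  0.021 ]
 [ 0.0513 -0.0008  0.0212]
 [ 0.0462 -0.0008  0.021 ]]
[[ 0.0381  0.0019 -0.0321]
 [ 0.0352  0.0019 -0.0327]
 [ 0.0327  0.0019 -0.0342]
 [ 0.0293  0.002  -0.0332]
 [ 0.026   0.002  -0.0328]]
[ 0.09225827 -0.02328535  0.02140088]
[0.09219718 0.02314337 0.02098016]
[ 0.04626225 -0.02321134  0.02096767]
[0.04632052 0.02359676 0.02054464]
```

play_rows --motion '[[[0,0,0.003,-0.9,-3.6,0,1],[0,0,0.003,-1.0,-3.6,0,1],[0,0,0.003,-1.0,-3.6,0,1],[0,0,0.003,-1.0,-3.6,0,1],[0,0,0.003,-1.0,-3.6,0,1],[0,0,0.003,-1.0,-3.6,0,1],[0,0,0.003,-1.0,-3.6,0,1],[0,0,0.003,-1.0,-3.0,0,1]]]'

```text
clock: 31.73
position: [0.5607, 0.1747, 0.1977]
orientation: [-3.12, -0.04, 3.117]
force: [0.4, 0.9, -2.5]
gripper_width: 0.266
```

```bash
python3 plan.py .580 .142 .2 3.0986
```

```text
clock 31.73 pos [0.5607 0.1747 0.1977] rpy [-3.1203 -0.04    3.1166] j [ 0.26  0.16  1.81 -0.01  1.22 -1.28] F [ 0.4  0.9 -2.5] Tq [ 0.021 -0.11   0.037] w 0.266
n 1
[-0.022, -0.04, 0.018, -2.0, -3.23, -0.25]
```

play_rows --motion '[[[-0.02,-0.04,0.009,-1.0,-1.5,-1.0,1],[0,0,0.009,-1.0,-1.7,-0.5,1],[0,0,0,0,0,0,1],[0,0,0,0,0,0,1]]]'

```text
clock: 32.07
position: [0.5741, 0.1311, 0.1976]
orientation: [-3.132, -0.019, 3.09]
force: [-0.1, 0.4, -2.7]
gripper_width: 0.268
```

```bash
python3 plan.py .580 .142 .13 3.0986;  python3 - <<'E'
from h import *
p,d=read_camera('top'); crop(p,195,425,165,285,3.4,'t5.png')
p,d=read_camera('scene'); crop(p,200,400,130,270,4,'s5.png')
E
```

```text
clock 32.07 pos [0.5741 0.1311 0.1976] rpy [-3.1323 -0.0194  3.0898] j [ 0.18  0.15  1.82 -0.    1.19 -1.33] F [-0.1  0.4 -2.7] Tq [0.029 0.003 0.026] w 0.268
n 2
[-0.005, -0.01, -0.004, -0.33, 0.59, 3.37]
[-0.005, -0.01, -0.004, -0.3, 0.57, 3.38]
```

View pics/t5.png

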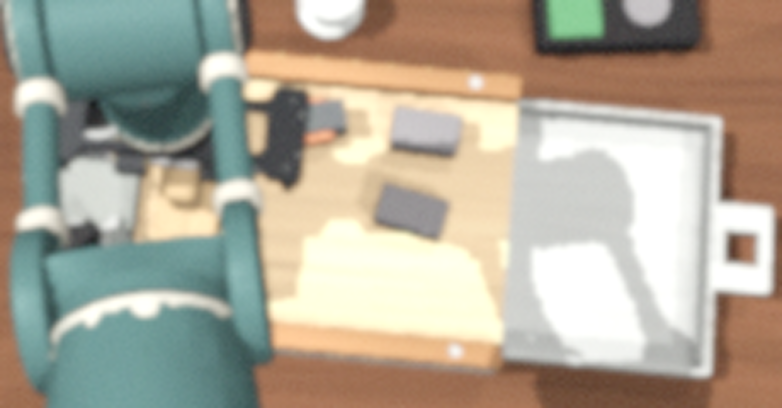

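View pics/s5.png

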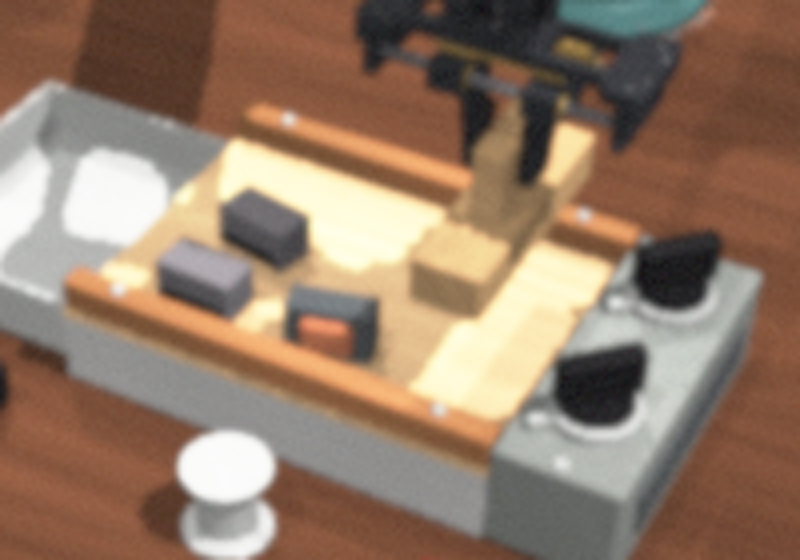

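play_rows --motion '[[[-0.005,-0.01,-0.004,-0.4,0.6,3,1],[-0.005,-0.01,-0.004,-0.4,0.5,3,1],[0,0,0,0,0,0.5,1]]]'

```text
clock: 32.42
position: [0.5825, 0.146, 0.1317]
orientation: [3.139, 0.005, 3.103]
force: [-0.9, -0.3, -3.8]
gripper_width: 0.269
```

```bash
python3 plan.py .580 .138 .119 3.0986
```

```text
clock 32.42 pos [0.5825 0.146  0.1317] rpy [3.1387 0.0048 3.103 ] j [ 0.2   0.21  1.88  0.    1.05 -1.33] F [-0.9 -0.3 -3.8] Tq [ 0.06   0.176 -0.06 ] w 0.269
n 1
[0.003, 0.005, 0.004, 0.22, -0.81, 1.27]
```

play_rows --motion '[[[0.003,0.005,0.004,0.2,-0.6,0.9,1],[0,0,0,0,0,0,1]]]'

```text
clock: 32.58
position: [0.577, 0.1415, 0.1192]
orientation: [-3.14, -0.008, 3.102]
force: [-0.4, -0.3, -4.0]
gripper_width: 0.264
```

```bash
python3 plan.py .580 .138 .1185 3.0986
```

```text
clock 32.58 pos [0.577  0.1415 0.1192] rpy [-3.1396 -0.0077  3.1024] j [ 0.2   0.22  1.89 -0.    1.04 -1.33] F [-0.4 -0.3 -4. ] Tq [0.029 0.047 0.031] w 0.264
n 1
[-0.002, -0.008, 0.004, -0.32, -0.33, 0.07]
```

play_rows --motion '[[[0,-0.006,0,-0.2,-1,0,1],[0,0,0,0,-2,0,1],[0,0,0,0,-2,0,1]]]'

```text
clock: 32.83
position: [0.578, 0.0937, 0.1213]
orientation: [-3.141, 0.001, 3.109]
force: [0.5, -0.3, -2.4]
gripper_width: 0.267
```

```bash
python3 plan.py .5775 .06 .1185 3.0986
```

```text
clock 32.83 pos [0.578  0.0937 0.1213] rpy [-3.1413e+00  8.0000e-04  3.1090e+00] j [ 0.12  0.2   1.91 -0.    1.03 -1.42] F [ 0.5 -0.3 -2.4] Tq [ 0.015  0.003 -0.14 ] w 0.267
n 1
[0.0, 0.001, 0.01, -0.06, -3.37, 0.28]
```

play_rows --motion '[[[0,0,0.01,0,-2,0.2,1],[0,0,0,0,-2,0.1,1],[0,0,0,0,-2,0,1]]]'

```text
clock: 33.08
position: [0.5783, 0.0316, 0.1234]
orientation: [3.14, 0.009, 3.101]
force: [-0.8, 1.7, -4.5]
gripper_width: 0.265
```

```bash
python3 plan.py .5745 -.02 .1185 3.0986
```

```text
clock 33.08 pos [0.5783 0.0316 0.1234] rpy [3.1396 0.0087 3.1008] j [ 0.01  0.18  1.93  0.    1.02 -1.52] F [-0.8  1.7 -4.5] Tq [ 0.392 -0.003  0.035] w 0.265
n 2
[0.001, 0.004, 0.001, 0.08, -2.59, 0.24]
[0.001, 0.004, 0.001, 0.08, -2.59, 0.24]
```

play_rows --motion '[[[0,0.006,0,0.1,-1.5,0.4,1],[0,0,0,0.1,-1.5,0.3,1],[0,0,0,0.1,-1.5,0.2,1],[0,0,0,0.1,-1.5,0.2,1]]]'

```text
clock: 33.42
position: [0.577, -0.0317, 0.1214]
orientation: [3.135, 0.018, 3.099]
force: [0.1, 3.2, -2.7]
gripper_width: 0.265
```

```bash
python3 plan.py .572 -.1 .1185 3.0986
python3 - <<'E'
from h import *
p,d=read_camera('scene'); crop(p,180,380,130,270,4,'s6.png')
E
```

```text
clock 33.42 pos [ 0.577  -0.0317  0.1214] rpy [3.1352 0.0177 3.0993] j [-0.1   0.17  1.94  0.01  1.01 -1.64] F [ 0.1  3.2 -2.7] Tq [ 0.576 -0.057  0.075] w 0.265
n 2
[0.003, 0.009, 0.0, 0.11, -3.42, 0.12]
[0.003, 0.009, 0.0, 0.1, -3.42, 0.14]
```

View pics/s6.png

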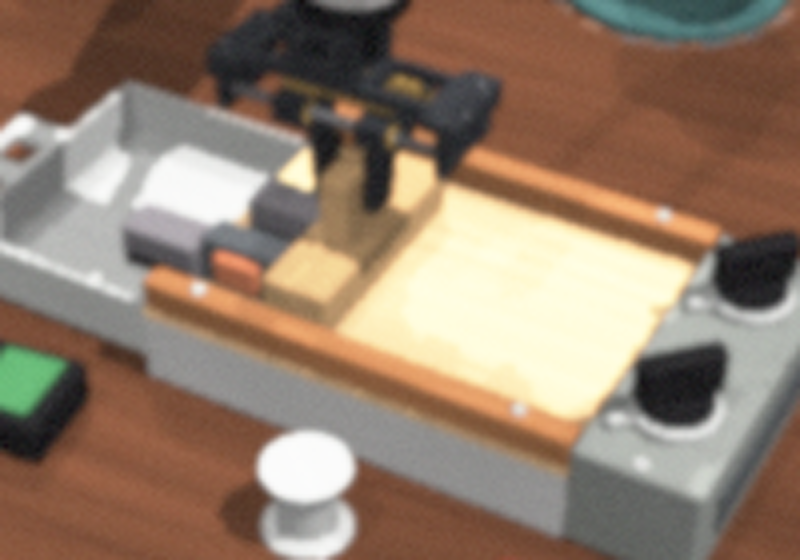

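play_rows --motion '[[[0.003,0.009,0,0.1,-1.5,0.3,1],[0.003,0.009,0,0.1,-1.5,0.2,1],[0,0,0,0.1,-1.5,0.2,1],[0,0,0,0.1,-1.5,0.2,1]]]'

```text
clock: 33.8
position: [0.5745, -0.0941, 0.1198]
orientation: [3.139, 0.011, 3.098]
force: [0.0, 4.3, 0.3]
gripper_width: 0.266
```

```bash
python3 plan.py .570 -.125 .1185 3.0986
```

```text
clock 33.8 pos [ 0.5745 -0.0941  0.1198] rpy [3.139  0.0109 3.0982] j [-0.21  0.19  1.93  0.01  1.02 -1.74] F [0.  4.3 0.3] Tq [ 0.877 -0.148  0.155] w 0.266
n 1
[0.003, 0.011, 0.0, 0.32, -3.11, 0.12]
```

play_rows --motion '[[[0.003,0.008,0,0.1,-1.5,0.2,1],[0,0,0,0.1,-1.5,0.1,1],[0,0,0,0,-1.2,0.1,1],[0,0,0,0,-0.8,0,1]]]'

```text
clock: 34.13
position: [0.574, -0.1459, 0.123]
orientation: [3.137, 0.01, 3.095]
force: [-2.6, 9.4, 17.1]
gripper_width: 0.267
```

```bash
python3 plan.py .570 -.145 .1185 3.0986
python3 - <<'E'
from h import *
p,d=read_camera('scene'); crop(p,160,360,130,270,4,'s7.png')
p,d=read_camera('top'); crop(p,195,425,165,285,3.4,'t7.png')
E
```

```text
clock 34.13 pos [ 0.574  -0.1459  0.123 ] rpy [3.1372 0.0101 3.0953] j [-0.29  0.2   1.9   0.01  1.03 -1.82] F [-2.6  9.4 17.1] Tq [1.672 0.82  0.019] w 0.267
n 1
[0.004, 0.01, -0.003, 0.41, 0.07, 0.45]
```

View pics/s7.png

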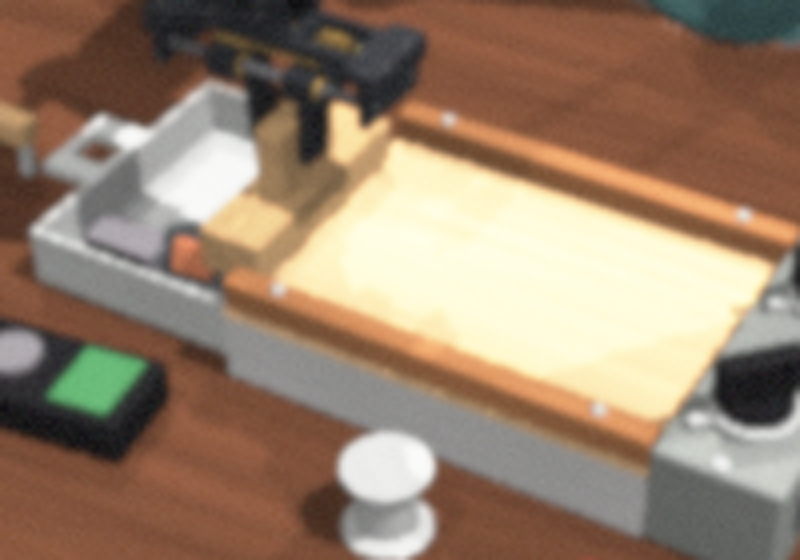

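View pics/t7.png

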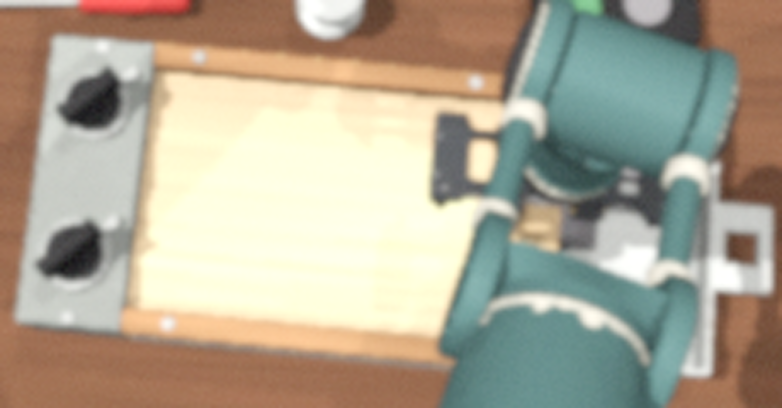

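play_rows --motion '[[[0,0.008,0,0,0,-0.6,1],[0,0,0,0,1.5,-1,1],[0,0,0,0,2.5,-3,1],[0,0,0,0,3,-4,1],[0,0,0,0,4,-2,1],[0,0,0,0,4,0,1],[0,0,0,0,4,0,1],[0,0,0,0,2,0,1]]]'

```text
clock: 34.9
position: [0.5859, 0.0585, 0.2348]
orientation: [-3.139, 0.006, 3.083]
force: [1.2, -0.3, -2.7]
gripper_width: 0.269
```

```bash
python3 plan.py .580 .1 .22 3.0986
python3 - <<'E'
from h import *
p,d=read_camera('scene'); crop(p,160,360,130,270,4,'s8.png')
p,d=read_camera('top'); crop(p,195,425,165,285,3.4,'t8.png')
E
```

```text
clock 34.9 pos [0.5859 0.0585 0.2348] rpy [-3.1389  0.0063  3.0825] j [ 0.06  0.1   1.8  -0.    1.23 -1.45] F [ 1.2 -0.3 -2.7] Tq [-0.018 -0.02   0.009] w 0.269
n 2
[-0.001, 0.003, -0.008, 0.42, 2.06, 0.73]
[-0.001, 0.003, -0.008, 0.4, 2.06, 0.74]
```

View pics/s8.png

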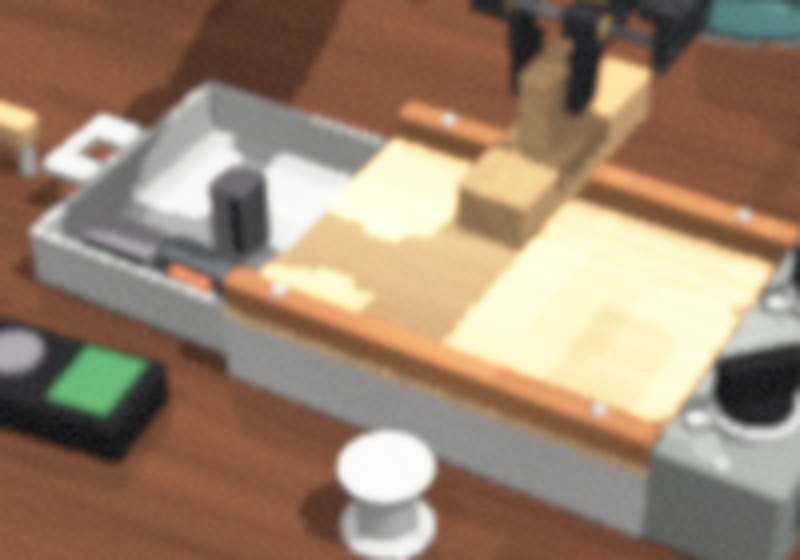

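View pics/t8.png

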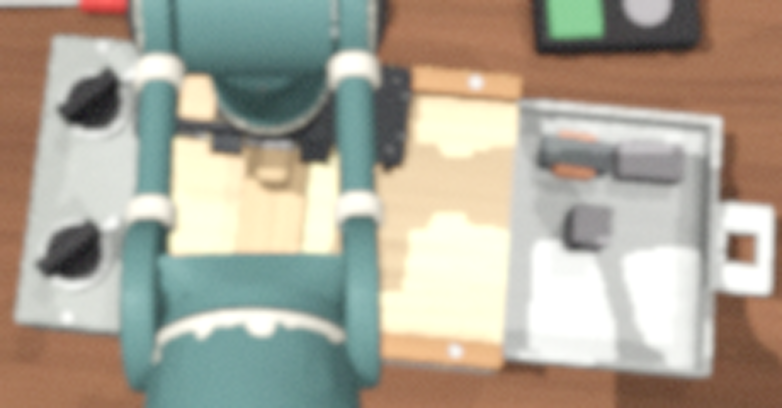

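```bash
python3 plan.py .505 .46 .235 3.12
```

```text
clock 35.0 pos [0.5856 0.0583 0.2342] rpy [-3.1381  0.0053  3.0856] j [ 0.06  0.1   1.8  -0.    1.23 -1.45] F [-0.2 -0.2 -3.6] Tq [-0.022 -0.029  0.004] w 0.27
n 11
[0.0, 0.0, -0.003, 0.94, 3.61, -0.03]
[0.0, 0.0, -0.003, 0.93, 3.61, -0.02]
[0.0, 0.0, -0.003, 0.91, 3.61, -0.02]
[0.0, 0.0, -0.003, 0.9, 3.61, -0.02]
[0.0, 0.0, -0.003, 0.89, 3.62, -0.02]
[0.0, 0.0, -0.003, 0.88, 3.62, -0.02]
[0.0, 0.0, -0.003, 0.87, 3.62, -0.02]
[0.0, 0.0, -0.003, 0.86, 3.62, -0.01]
[0.0, 0.0, -0.003, 0.85, 3.63, -0.01]
[0.0, 0.0, -0.003, 0.83, 3.63, -0.01]
[0.0, 0.0, -0.003, 0.82, 3.63, -0.01]
```

play_rows --motion '[[[0,0,0,0.9,3.5,-0.2,1],[0,0,0,0.9,3.6,-0.2,1],[0,0,0,0.9,3.6,-0.2,1],[0,0,0,0.9,3.6,-0.2,1],[0,0,0,0.9,3.6,-0.2,1],[0,0,0,0.9,3.6,-0.2,1]]]'

```text
clock: 35.5
position: [0.5435, 0.2737, 0.2443]
orientation: [-3.127, 0.006, 3.076]
force: [0.4, -0.7, -2.6]
gripper_width: 0.266
```

```bash
python3 plan.py .505 .465 .2 3.12
```

```text
clock 35.5 pos [0.5435 0.2737 0.2443] rpy [-3.1265  0.0064  3.0756] j [ 0.43  0.14  1.74 -0.02  1.26 -1.06] F [ 0.4 -0.7 -2.6] Tq [ 0.052 -0.036  0.015] w 0.266
n 6
[-0.003, 0.001, -0.007, 0.86, 3.15, 0.69]
[-0.003, 0.001, -0.007, 0.83, 3.15, 0.69]
[-0.003, 0.001, -0.007, 0.81, 3.16, 0.7]
[-0.003, 0.001, -0.007, 0.78, 3.16, 0.71]
[-0.003, 0.001, -0.007, 0.76, 3.17, 0.72]
[-0.003, 0.001, -0.007, 0.74, 3.17, 0.73]
```

play_rows --motion '[[[-0.003,0,-0.007,0.8,3.2,0,1],[-0.003,0,-0.007,0.8,3.2,0.3,1],[-0.003,0,-0.007,0.8,3.2,0.8,1],[-0.003,0,-0.007,0.8,3.2,1.2,1],[-0.003,0,-0.007,0.8,3.2,1.5,1],[0,0,-0.007,0.8,2.5,1.5,1],[0,0,0,0,0,2,1],[0,0,0,0,0,0,1]]]'

```text
clock: 36.17
position: [0.5027, 0.4722, 0.1688]
orientation: [-3.138, 0.012, 3.124]
force: [-1.4, -1.7, -4.5]
gripper_width: 0.268
```

```bash
python3 plan.py .505 .465 .065 3.12
```

```text
clock 36.17 pos [0.5027 0.4722 0.1688] rpy [-3.1385  0.0118  3.1238] j [ 0.72  0.33  1.65 -0.01  1.16 -0.83] F [-1.4 -1.7 -4.5] Tq [-0.068  0.037 -0.022] w 0.268
n 3
[-0.001, 0.004, 0.001, -0.04, -0.23, 3.46]
[-0.001, 0.004, 0.001, -0.05, -0.23, 3.46]
[-0.001, 0.004, 0.001, -0.07, -0.24, 3.46]
```

play_rows --motion '[[[0,0.004,0,0,0,3,1],[0,0.004,0,0,0,3,1],[0,0.004,0,0,0,2.5,1],[0,0,0,0,0,0.8,1],[0,0,0,0,0,0,1]]]'

```text
clock: 36.58
position: [0.5068, 0.4701, 0.0772]
orientation: [-3.137, 0.003, 3.123]
force: [0.2, -0.2, -2.7]
gripper_width: 0.268
```

```bash
python3 plan.py .505 .465 .0575 3.12
```

```text
clock 36.58 pos [0.5068 0.4701 0.0772] rpy [-3.1372  0.0033  3.1229] j [ 0.71  0.43  1.7  -0.01  1.01 -0.83] F [ 0.2 -0.2 -2.7] Tq [ 0.044  0.007 -0.047] w 0.268
n 1
[-0.004, 0.003, 0.003, 0.18, -0.5, 1.97]
```

play_rows --motion '[[[-0.004,0.003,0,0,0,1.2,1],[0,0,0,0,0,0.5,1],[0,0,0,0,0,0.3,1]]]'

```text
clock: 36.83
position: [0.51, 0.47, 0.0606]
orientation: [3.139, 0.005, 3.121]
force: [1.3, 0.8, -3.3]
gripper_width: 0.265
```

```bash
python3 plan.py .505 .465 .0575 3.12
```

```text
clock 36.83 pos [0.51   0.47   0.0606] rpy [3.1388 0.0045 3.1209] j [ 0.71  0.44  1.71 -0.    0.98 -0.84] F [ 1.3  0.8 -3.3] Tq [ 0.015 -0.012  0.021] w 0.265
n 1
[0.003, 0.005, 0.001, 0.49, -0.51, 0.3]
```

play_rows --motion '[[[0.002,0.004,0,0,0,0.3,1],[0,0,0,0,0,0.2,1]]]'

```text
clock: 37.0
position: [0.5109, 0.4703, 0.0578]
orientation: [3.14, 0.002, 3.12]
force: [-4.8, -3.4, 7.5]
gripper_width: 0.264
```

play_rows --motion '[[[0,0,0,0,0,0.2,1]]]'

```text
clock: 37.08
position: [0.5109, 0.4704, 0.0578]
orientation: [3.14, 0.001, 3.12]
force: [-5.1, -5.1, 9.4]
gripper_width: 0.272
```

Contact on the bench; release and rise.

play_rows --motion '[[[0,0,0,0,0,0,0.7],[0,0,0,0,0,0,0.5],[0,0,0,0,0,0,0.3],[0,0,0,0,0,0,0.2],[0,0,0,0,0,-2,0.2],[0,0,0,0,0,-4,0.2],[0,0,0,0,0,-4,0.2],[0,0,0,0,0,-4,0.2]]]'

```text
clock: 37.75
position: [0.5076, 0.4679, 0.1944]
orientation: [-3.136, -0.007, 3.121]
force: [0.9, 0.8, 0.1]
gripper_width: 0.792
```

play_rows --motion '[[[0,0,0,0,0,-4,0],[0,0,0,1,4,0,0],[0,0,0,2,3,0,0],[0,0,0,2,3,0,0],[0,0,0,1,1,0,0],[0,0,0,0,0,0,0]]]'

```text
clock: 38.25
position: [0.4564, 0.5878, 0.2575]
orientation: [3.124, 0.016, 3.116]
force: [-0.2, -0.4, 0.1]
gripper_width: 0.999
```

```bash
python3 tq.py; python3 look.py w16
python3 - <<'E'
from h import *
p,d=read_camera('scene'); cv2.imwrite('pics/s9.png',cv2.resize(p,None,fx=1.4,fy=1.4))
p,d=read_camera('top'); crop(p,110,500,120,300,2,'t9.png'); crop(p,195,265,165,285,5,'t9k.png'); np.save('pics/t9.npy',d)
P=cloud(calibration('top'),d)
A=rot([0,0,.043])[:2,:2]; q=(P[...,:2]-[.5639,.0275])@A.T
m=(abs(q[...,0])<.1)&(abs(q[...,1])<.155); print('deck max z',np.sort(P[m][:,2])[-8:], (P[m][:,2]>.075).sum(), m.sum())
E
```

```text
yaw [3.1244 0.0157 3.1156] Tq [0.06  0.01  0.018] eff6 0.2188 j6 -0.667 pos [0.4564 0.5878 0.2575] F [-0.2 -0.4  0.1] 0.999
deck max z [0.06769308 0.06816988 0.06844952 0.06869394 0.06873752 0.06897952
 0.06943389 0.07091577] 0 7011
```

View pics/s9.png

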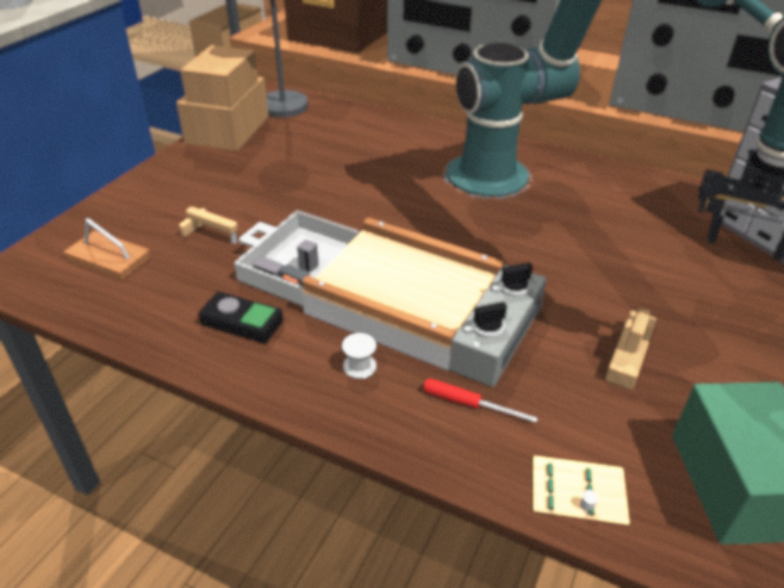

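View pics/t9.png

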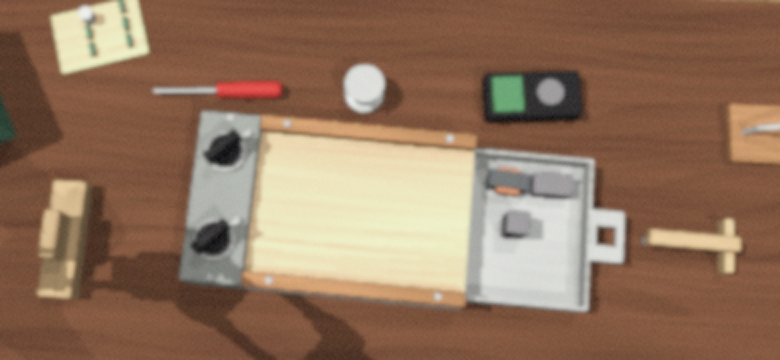

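View pics/t9k.png

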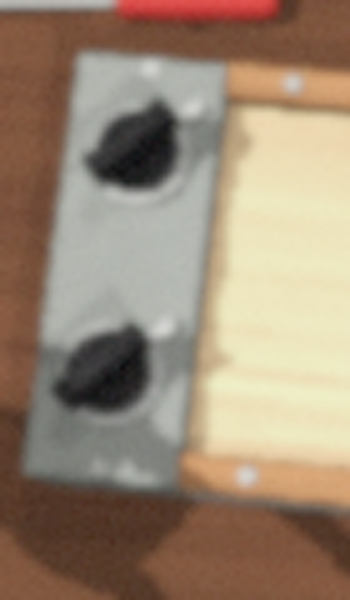

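Run:
```python
from h import *
d=np.load('pics/t9.npy');P=cloud(calibration('top'),d)
for u,v in((508,180),(495,180),(553,184),(518,224)):
    U,V=110+u//2,120+v//2; print(np.median(P[V-1:V+2,U-1:U+2].reshape(-1,3),0).round(3))
print(observe()['clock']); hand_in()
```

```text
[ 0.622 -0.192  0.045]
[ 0.62  -0.171  0.046]
[ 0.619 -0.258  0.041]
[ 0.552 -0.203  0.068]
38.4
the job is handed in; nothing more can be done
```

The job is done and handed in at 38.4 s. All the checks I made passed except one I couldn't settle exactly: how far each lock ring has turned.

- **Tray:** I hooked it and pulled it until it hit its stop with 16 N. The top camera showed the hole had moved 0.180 m. The hook is back on the bench, standing upright beyond the tray lip.
- **Lock knobs:** Both bit sharply, going from about 0.05 to 0.23 N m. The near knob took about 1.4 rad of slack and the far one about 2.1 rad. I turned each to about 0.78 rad past its bite, where an eighth of a turn is 0.785. For the near knob, wrist-camera readings of the ring's tab put it at about 0.77 ± 0.03. I didn't measure the far ring's tab after the last turn; its bar ended at the same angle as the near one. My separate tab readings differed by up to about 0.05 rad.
- **Parts:** Three were on the deck, one transformer and two relays, and all three are now in the tray. One relay stands on end, its top about 18 mm above the rim. The depth image shows nothing left on the deck. At the end of the sweep the block pressed on that relay with about 17 N.
- **Push block:** It had been knocked a few centimetres aside during the run, so I located it again before gripping it. It is back upright on the bench.
- **Other things:** The meter, spool and screwdriver look unmoved in the last pictures.

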